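# Empty the delivery tray into the pick-up cabinet and tag it

## Task

Unload the green delivery tray: swing the pick-up cabinet's door wide open, about square to the cabinet, stand every parcel from the tray upright on the cabinet's floor, and then shut the door fully. After that, take the sprung tag clip off the grey bin and clip it onto any wall of the emptied tray to mark it as done, well down over the rim, so that it stays there upright. Leave the other things on the bench where they are.

Things in the scene. Friction and masses are not known exactly. Their poses are not given: they have to be found in the camera images.
- cabinet: dark grey steel cabinet, fixed, 290 wide, 210 deep, 340 mm high, one door in front, no shelf. Origin: centre of its underside, on the bench; x to its back, y to its left (hinge side), z up. Front edge at x = -105 mm. Inside: floor 20 mm and underside of the roof 330 mm above the bench, y from -137 to 137 mm, x from -105 to 97 mm. Loaded through the front only
- cabinet_door (a joint): door angle, rad: 0 shut, 1.57 square to the cabinet, stop at 1.9. Upright hinge at the door's left edge (+y of the cabinet); swings out towards the robot, clockwise seen from above. Door 286 mm wide, 12 mm thick, 20 to 338 mm above the bench; no latch, turns easily (0.12 N m) and stays where it is left
- cabinet_door_hinge (a point): point on the door's hinge axis (outer face of the door at its left edge), 179 mm above the bench
- cabinet_door_handle (a point): middle of the door's upright steel bar handle, 273 mm above the bench; bar 11 mm thick, 100 mm long (223 to 323 mm up), 35 mm off the door's face, 256 mm from the hinge axis along the door, near its free edge. Can be pinched from above, fingers left and right of it. Axes turn with the door: x square to the door towards its inside, y along the door towards the hinge, z up
- tray: shallow green plastic delivery tray, fixed, 300 mm (x) by 280 mm (y), 40 mm high; upright walls 5 mm thick with plain rims, floor 4 mm. Origin: centre of its underside, on the bench; its near wall (towards the robot) is centred at x = -147.5 mm
- clip_grip (a point): grip point of the tag clip, between its wings, 30 mm above the pivot. Black plastic sprung clip, 65 g: two equal halves on a pin along its y; wings 36 mm wide spread in a V to 44 mm above the pin, across them (along x) 38 mm at this point and 51 mm at the top. Pinching the wings opens the jaws below; about 9 N opens them fully, to a stop. Starts on the bin's near wall. Axes of the -x half, z up
- clip_pivot (a point): centre of the clip's pivot pin (5 mm radius): pushed fully onto a wall, the pin rests on the rim, 5 mm under this point. Jaws 40 mm wide reach 28 mm below it; a white label plate, 60 mm wide, is on the -x jaw (robot's side as parked). Same axes as clip_grip
- clip_jaw (a joint): angle between the clip's jaws, rad: 0 when gripping a 5 mm wall (bin's or tray's; about 10 N), -0.18 closed on nothing, 0.64 fully open (stop): then 20 mm between the jaw tips and about 20 mm across the wings at the grip point
- bin: grey plastic supplies bin, fixed, 90 mm (x) by 100 mm (y), 65 mm high, walls 5 mm, empty. Origin: centre of its underside, on the bench; its near wall, where the clip is parked, is centred at x = -42.5 mm
- tape_roll: loose roll of brown packing tape lying flat, 96 mm across, 48 mm high; bystander; origin at the centre of its underside
- phone: loose black phone lying flat, 150 x 72 x 9 mm; bystander (the door swings over it); origin at the centre of its underside
- marker: loose white marker pen with a black cap, lying, 130 mm long (-50 to +80 mm along its x), 15 mm thick; bystander; origin on its underside
- box_cutter: loose yellow box cutter lying flat, 150 x 30 x 12 mm; bystander; origin at the centre of its underside
- parcel_a_center (a point): centre of a small brown carton with a strip of tape and a white label on top, 60 mm (its x) by 56 mm (its y), 48 mm high, about 0.2 kg, z up as it stands. Starts standing in the tray; may be absent
- parcel_b_center (a point): centre of a small brown carton with a strip of tape and a white label on top, 64 mm (its x) by 52 mm (its y), 46 mm high, about 0.2 kg, z up as it stands. Starts standing in the tray; may be absent
- parcel_c_center (a point): centre of a small brown carton with a strip of tape and a white label on top, 58 mm (its x) by 54 mm (its y), 44 mm high, about 0.2 kg, z up as it stands. Starts standing in the tray; may be absent
- parcel_d_center (a point): centre of a small brown carton with a strip of tape and a white label on top, 62 mm (its x) by 58 mm (its y), 50 mm high, about 0.2 kg, z up as it stands. Starts standing in the tray; may be absent
Not all that is in view belongs to the job. Of the things shaped like the part that bears clip_grip, the black one is meant.

How it is judged:
By the outcome, as a careful person would: the job done as asked, in the order asked, and still so for the second after the job is handed in, with the robot touching nothing.
Of parcel_a, parcel_b, parcel_c, parcel_d only 2 to 3 are there at a start; the rules pass over those that are not, and their reading is None.
At some moment in a run one of parcel_a, parcel_b, parcel_c, parcel_d may be knocked a few centimetres aside while the robot is not near it.
It also fails if it takes over 210 s, if anything falls off the work surface, if the arm or the gripper's body presses on something with over 40 N, if the wrist force passes 120 N, or if a joint passes its speed limit or range.

## Robot

A 6-joint arm with a two-finger parallel gripper is mounted at the origin on the work surface. World frame = base frame: x ahead of the robot, y to its left, z up, the work surface at z = 0. Lengths are in mm, angles in rad, forces in N, time in s.
With the tool pointing down it reaches from about 250 to 850 mm from the base axis. Payload 12.5 kg.
Tool frame: the origin (TCP) lies at the very end of the fingers, on their centre line; the grasp point (between the pads) lies 19 mm behind it (r.grasp_offset is the z of the grasp point in the tool frame, in mm); z points along the fingers, y is the line along which they close (so a half turn about z gives the same grasp; the last joint's range is limited). The gripper opens to 93 mm and grips with 3 to 60 N. Pads are 15 mm wide; open, the fingers measure 128 mm over their backs; the gripper's body (75 mm by 188 mm) begins 65 mm behind the grasp point.
Start: joints at [-1.32, 0.351, 1.652, -0, 1.139, -0.085], TCP at [181.257, -519.259, 218.633] pointing down, gripper open.
Joint ranges: [-2.75, 2.75], [-0.79, 2.1], [0.01, 2.65], [-1.57, 4.71], [0.07, 3.14], [-2.87, 2.87]. Speed limits (rad/s): [2.22, 2.22, 2.79, 3.14, 3.14, 3.14].

## Interface

Orientations are given as a unit quaternion [w, x, y, z].
In Python, from rig import monitor, eyes, r gives the robot as it stands.
- The arm moves only by the tool send_rows, never from a script. Its argument "motion" is text: rows parted by semicolons, each of 7 numbers parted by spaces: the finger opening in mm, from 0 to 93, then the shift along the world's x, y, z as a fraction of full scale, then the turn, a rotation vector about the world's x, y, z as a fraction of full scale. A call has 1 to 10 rows; each row shifts and turns the commanded pose from where the row before left it; what a row does not reach is not made up. Full scale, the value 1, is 25 mm for a shift and 5 degrees for a turn. A row lasts 1/10 s, in which the tool goes at most 50 mm and 8.59 degrees, less where a joint would pass 70% of its speed; a pose out of reach is approached as far as the arm can. A call with a number of a shift or a turn outside -1 to 1 is refused whole. A call with a gripper value outside its range is refused whole. The fingers move at their own pace and stop on an object; "grip_force" is the grip in N (left out, the last holds). Time passes only in rows, so rows that do not move let the fingers close. It gives the time, the measured TCP pose, the force, the opening and the grip force at its end, in the units of the state.
- monitor.read_state(): the state, without advancing time (a new reading comes with each control period).
- eyes.capture(name): name is "scene" or "top" or "wrist"; returns (picture, depth): 384x512x3 uint8, red, green, blue; 384x512 float32, mm along the optical axis (not along the pixel's ray), 0 where there is no reading.
- eyes.camera_params(name): a dict with "fovy" (degrees; the focal length in pixels is half the picture's height over the tangent of half this angle, whatever the lens; pixels are square), "cx", "cy" (the principal point, pixels), "k1" (the pictures are not rectified: a ray, as slopes to the right and down, at radius r is drawn at 1 + k1 r^2 times it, then the intrinsics apply), "R" (3x3) and "t" (3): a world point X has camera coordinates R X + t. Camera axes: x right, y down, z forward; pixel columns grow to the right and rows downward; lengths in mm; the calibration is good to about 2 mm. A picture is of the moment at which its call begins: read the wrist's pose just before it. camera_params takes no time and is no camera call; for the wrist camera it gives the pose at the moment of the call.
- r.finish_job(): hands the job in; it is judged then, once.
The state is a dict: "time_s": time; "joints": joint angles; "joint_velocities": joint speeds; "effort": joint torques, N m; "tcp_pos": TCP position; "tool_rot": TCP orientation; "contact_force": force on the tool from outside, world axes, zero at the start; "moment": the same for the moment, N m; "width": opening from 0.0 (shut) to 1.0 (fully open); "grasp_force": force on a finger pad.
Only numpy, scipy, OpenCV 4.12 (cv2) and the standard library are available. Lean on these libraries where they do the work, as an engineer would, in place of code of your own. Each camera call takes 0.05 s, during which the arm holds its last target. There are 200 camera calls.

## Working session

There is one attempt and no reset: what is moved stays moved. The work goes in short steps, Python scripts to look and compute and a tool call to move; the robot and the scene stay as the last step left them, time stands still between calls to the robot, and variables do not carry over. Pictures are saved under pics/ and viewed, at most 14 in all, crops included, and the job is handed in when it is done.

Besides the shell and the picture viewer there is one more tool, called after ">>>" by a JSON object that holds its "op" and its "data", one argument or row to a line. send_rows: Moves the arm, as the interface text tells. Its arguments: {"type":"object","properties":{"motion":{"type":"string"},"grip_force":{"type":"number"}},"required":["motion"]}

```bash
ls; mkdir -p pics; cat > h.py <<'E'
import numpy as np, cv2
from rig import monitor, eyes, r
def ray(p,u,v):
    f=192/np.tan(np.radians(p["fovy"])/2); d=np.array([(u-p["cx"])/f,(v-p["cy"])/f]); s=d.copy()
    for _ in range(30): s=d/(1+p["k1"]*(s@s))
    R=np.array(p["R"]);t=np.array(p["t"])
    return -R.T@t, R.T@np.array([s[0],s[1],1.0])
def onz(p,u,v,z):
    c,d=ray(p,u,v); return c+d*(z-c[2])/d[2]
def dep(p,u,v,D):
    c,d=ray(p,u,v); return c+d*D[int(v),int(u)]
def cloud(p,D):
    f=192/np.tan(np.radians(p["fovy"])/2)
    v,u=np.mgrid[0:384,0:512]; a=(u-p["cx"])/f; b=(v-p["cy"])/f; x,y=a.copy(),b.copy()
    for _ in range(30):
        k=1+p["k1"]*(x*x+y*y); x=a/k;y=b/k
    P=np.stack([x*D,y*D,D],-1)-np.array(p["t"])
    P=P@np.array(p["R"]); P[D<=0]=np.nan
    return P
def proj(p,X):
    f=192/np.tan(np.radians(p["fovy"])/2)
    c=np.array(p["R"])@np.array(X,float)+np.array(p["t"]); s=c[:2]/c[2]; k=1+p["k1"]*(s@s)
    return s*k*f+[p["cx"],p["cy"]]
def shot(name,file):
    p=eyes.camera_params(name); I,D=eyes.capture(name)
    cv2.imwrite("pics/"+file+".png",I[:,:,::-1]); np.savez("pics/"+file+".npz",I=I,D=D,p=np.array(p,dtype=object))
    return p,I,D
E
python3 - <<'E'
from h import *
ims=[]
for n in ("scene","top"):
    p,I,D=shot(n,n+"0"); print(n,{k:np.round(v,3).tolist() for k,v in p.items()}); ims.append(I)
cv2.imwrite("pics/both.png",np.hstack(ims)[:,:,::-1])
print(monitor.read_state())
E
```

```text
pics
scene {'fovy': 50.044, 'cx': 254.996, 'cy': 192.735, 'k1': 0.042, 'R': [[-0.403, 0.915, 0.007], [0.868, 0.384, -0.316], [-0.292, -0.121, -0.949]], 't': [200.773, -411.072, 1673.307]}
top {'fovy': 45.974, 'cx': 257.726, 'cy': 195.214, 'k1': 0.027, 'R': [[0.004, -1.0, -0.018], [-0.996, -0.002, -0.091], [0.09, 0.018, -0.996]], 't': [40.513, 555.389, 1383.892]}
{'time_s': 0.1, 'joints': array([-1.31956917e+00,  3.51181131e-01,  1.65232327e+00,  9.26104139e-07,
        1.13910699e+00, -8.46302895e-02]), 'joint_velocities': array([-0.00024991, -0.00321069, -0.00105316, -0.00130101,  0.00145831,
       -0.00018276]), 'effort': array([ 6.17301903e-04, -4.98028636e+01, -2.85704952e+01,  7.00234948e-02,
        2.39233294e-02, -2.97338806e-05]), 'tcp_pos': array([ 181.20338063, -518.98057833,  218.16993155]), 'tool_rot': array([-5.07639675e-04,  9.85932980e-01,  1.67140358e-01, -4.19617282e-05]), 'contact_force': array([ 0.70640565, -0.22973518,  0.36518816]), 'moment': array([-0.0005048 , -0.02725699, -0.03811558]), 'grasp_force': 0.0, 'width': 1.0018868420419074}
```

View pics/scene0.png

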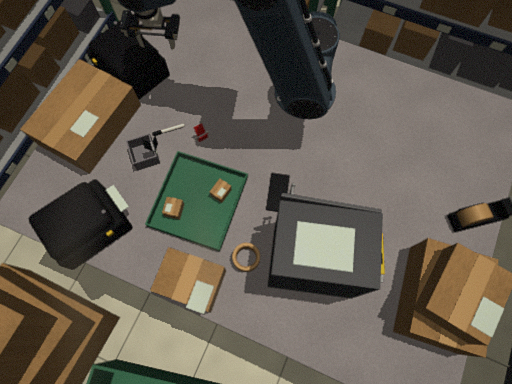

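View pics/top0.png

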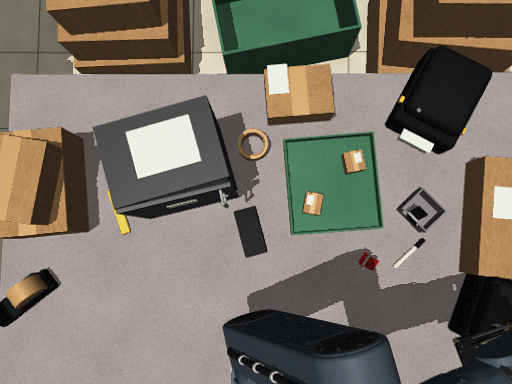

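The scene and top views agree:
- **Parcels:** two in the tray, at top-view pixels (355,161) and (313,203).
- **Clip candidates:** the black one on the grey bin at (418,212) and a red one lying on the bench at (369,261). I choose the black one.
- **Cabinet:** roof at (165,145), door handle at (224,198).
- **Bystanders:** phone (250,232), tape (254,144), marker (409,253), cutter (120,212).

```bash
python3 - <<'E'
from h import *
for n in ("top","scene"):
    z=np.load(f"pics/{n}0.npz",allow_pickle=True); I=z['I'];D=z['D'];p=z['p'].item()
    P=cloud(p,D); hsv=cv2.cvtColor(I,cv2.COLOR_RGB2HSV); u=np.mgrid[0:384,0:512]
    def rect(m,name):
        m=m.astype(np.uint8); k,l,s,c=cv2.connectedComponentsWithStats(m)
        for i in range(1,k):
            if s[i,4]<25: continue
            q=P[l==i]; q=q[~np.isnan(q[:,0])]
            if len(q)<25: continue
            b=cv2.minAreaRect(q[:,:2].astype(np.float32)); print(n,name,np.round(c[i]),s[i,4],"ctr",np.round(b[0],1),"size",np.round(b[1]),"ang",round(b[2],1),"zmed",np.round(np.percentile(q[:,2],[10,50,95]),1))
    X,Y,Z=P[...,0],P[...,1],P[...,2]; on=(X>200)&(X<900)&(abs(Y)<700)
    rect(on&(Z>325)&(Z<352)&(Y>0),"roof")
    G=(hsv[...,0]>60)&(hsv[...,0]<90)&(hsv[...,1]>90)
    rect(on&G&(Z<60)&(Z>-20),"green")
    box=on&(X>420)&(X<760)&(Y>-250)&(Y<80)
    B=(hsv[...,0]>5)&(hsv[...,0]<25)&(hsv[...,1]>60)
    rect(on&(Z>38)&(Z<70)&~G&(Y<100)&(Y>-300)&(X<740),"hi")
    rect(on&(Z>50)&(Z<130)&(Y<-250)&(Y>-480)&(X>400),"bin")
    rect(on&(Z>85)&(Z<140)&(Y<-250)&(Y>-480)&(X>400),"clip")
I=np.load("pics/top0.npz",allow_pickle=True)['I']
a=cv2.resize(I[180:280,350:450],(600,600),interpolation=cv2.INTER_CUBIC)
cv2.imwrite("pics/c1.png",a[:,:,::-1])
E
```

```text
top roof [161. 155.] 10759 ctr [624.2 272.3] size [235. 291.] ang 15.5 zmed [338.  341.  344.5]
top roof [260. 319.] 38 ctr [232.8  32.7] size [ 3. 65.] ang 16.4 zmed [331.6 342.7 351.2]
top roof [234. 328.] 50 ctr [214.1  88.7] size [11. 43.] ang 33.9 zmed [329.3 338.4 351.4]
top green [332. 184.] 7698 ctr [ 593.7 -187.9] size [298. 280.] ang 4.7 zmed [ 1.2  5.4 38.7]
top hi [254. 149.] 244 ctr [702.7  56.7] size [74. 87.] ang 0.4 zmed [44.3 48.7 53.7]
top hi [354. 161.] 410 ctr [ 658.5 -252.2] size [63. 60.] ang 11.1 zmed [50.7 54.6 59.6]
top hi [312. 203.] 366 ctr [ 529.4 -125.4] size [52. 64.] ang 80.0 zmed [47.5 51.  56.2]
top hi [363. 258.] 36 ctr [ 364.3 -275.3] size [19. 35.] ang 60.1 zmed [39.6 51.5 68.4]
top hi [369. 264.] 61 ctr [ 348.6 -295. ] size [16. 34.] ang 54.2 zmed [40.  50.7 66.3]
top bin [412. 124.] 1382 ctr [ 778.5 -414. ] size [226. 104.] ang 17.9 zmed [ 79.6 101.8 114.4]
top bin [358. 161.] 199 ctr [ 661.  -263.4] size [62. 35.] ang 12.5 zmed [51.8 55.  59.6]
top bin [417. 212.] 437 ctr [ 501.4 -447.6] size [101. 111.] ang 43.5 zmed [ 58.5  73.3 114.7]
top cli
[... 797 characters left out ...]
65. 59.] ang 9.7 zmed [47.8 53.3 58.1]
scene hi [246. 251.] 204 ctr [703.3  55. ] size [72. 89.] ang 0.6 zmed [43.4 47.9 52.5]
scene bin [147. 148.] 287 ctr [ 502.5 -447. ] size [104. 112.] ang 45.6 zmed [ 56.   68.6 112.2]
scene bin [111. 217.] 1102 ctr [ 780.8 -411.3] size [227. 107.] ang 15.3 zmed [ 71.1 100.7 113.3]
scene bin [168. 204.] 122 ctr [ 661.5 -265.3] size [61. 35.] ang 6.4 zmed [51.6 54.2 58.7]
scene clip [155. 142.] 37 ctr [ 476.1 -405.5] size [38. 15.] ang 43.6 zmed [ 88.8 101.6 114.6]
scene clip [145. 144.] 47 ctr [ 499.9 -429. ] size [35. 16.] ang 43.2 zmed [ 92.1 103.2 115. ]
scene clip [107. 220.] 761 ctr [ 789.5 -409. ] size [208. 107.] ang 15.3 zmed [ 94.6 107.5 133.6]
```

View pics/c1.png

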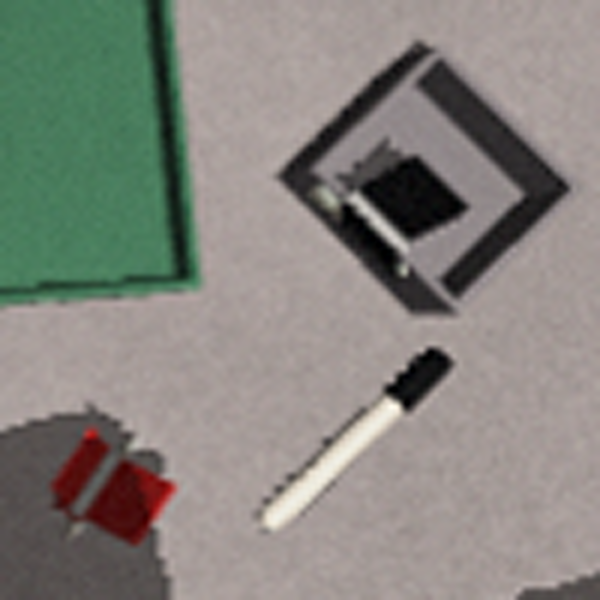

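The crop shows the black clip on the bin's lower-left wall, with its pivot near crop pixel (365,220) and the red decoy at (110,485). The black clip is the target. Next I measure the door handle.

```bash
python3 - <<'E'
from h import *
for n in ("top","scene"):
    z=np.load(f"pics/{n}0.npz",allow_pickle=True); I=z['I'];D=z['D'];p=z['p'].item()
    P=cloud(p,D); Z=P[...,2]
    m=(Z>336)&(Z<345)&(P[...,0]>450)&(P[...,1]>50)&(P[...,1]<500)
    q=P[m][:,:2].astype(np.float32)
    for a in (15,15.5,16,16.5):
        c,s=np.cos(np.radians(a)),np.sin(np.radians(a)); x=q@[c,s]; y=q@[-s,c]
        print(n,a,"x",np.round(np.percentile(x,[.3,50,99.7]),1),"y",np.round(np.percentile(y,[.3,50,99.7]),1))
    # handle/front points
    c,s=np.cos(np.radians(15.8)),np.sin(np.radians(15.8)); C=np.array([635.3,276.1])
    d=P[...,:2]-C; lx=d@[c,s]; ly=d@[-s,c]
    for zl,zh in ((60,150),(150,215),(225,320),(320,345)):
        m=(Z>zl)&(Z<zh)&(lx<-95)&(lx>-420)&(abs(ly)<230)
        if m.sum()<5: continue
        b=np.histogram(lx[m],bins=np.arange(-300,-90,15)); print(zl,m.sum(),b[0])
    m=(Z>222)&(Z<330)&(lx<-135)&(lx>-190)&(abs(ly)<200)
    v,u=np.nonzero(m)
    if len(v): print("handle",len(v),"px",u.mean(),v.mean(),"loc",np.round([np.median(lx[m]),np.median(ly[m])],1),"w",np.round(np.median(P[m],0),1), np.round(np.c_[lx[m],ly[m],Z[m]][::max(1,len(v)//12)]).tolist())
E
```

```text
top 15 x [559.3 676.2 789. ] y [-42.4 102.4 245.2]
top 15.5 x [559.5 677.  789.4] y [-48.1  96.5 239.3]
top 16 x [559.7 677.9 790.2] y [-54.   90.6 233.3]
top 16.5 x [559.7 678.6 791.4] y [-59.9  84.7 227.3]
60 303 [  0   0   0   0   0   0   0   0   0   0   0 290   9]
150 255 [  0   0   0   0   0   0   0   0   0   0   0 245   7]
225 587 [  0   0   0   0   0   0   0   0  14  17  23 508  11]
320 1327 [  0   0   0   0   0   0   0   0   7  12   9 373 451]
handle 81 px 223.0493827160494 200.28395061728395 loc [-153.4 -114.1] w [519.  124.7 317.6] [[-135.0, -114.0, 320.0], [-140.0, -113.0, 321.0], [-135.0, -116.0, 234.0], [-147.0, -111.0, 322.0], [-150.0, -110.0, 323.0], [-152.0, -109.0, 319.0], [-155.0, -111.0, 316.0], [-158.0, -113.0, 322.0], [-161.0, -113.0, 328.0], [-164.0, -114.0, 325.0], [-166.0, -114.0, 328.0], [-169.0, -115.0, 320.0], [-169.0, -115.0, 290.0], [-169.0, -114.0, 253.0]]
scene 15 x [559.6 682.7 788.2] y [-40.7 104.4 246.5]
scene 15.5 x [559.8 683.6 788.8] y [-46.4  98.5 240.3]
scene 16 x [560.  684.4 789.7] y [-52.4  92.5 234.4]
scene 16.5 x [559.8 685.2 791.1] y [-58.5  86.5 228.5]
225 90 [ 0  0  0  0  0  0  0  0  1 17  7  7 54]
320 986 [  0   0   0   0   0   0   0   0   3  11   4 199 429]
handle 42 px 292.4047619047619 188.11904761904762 loc [-160.  -112.9] w [512.4 125.8 318.5] [[-170.0, -115.0, 317.0], [-167.0, -107.0, 328.0], [-164.0, -110.0, 325.0], [-160.0, -112.0, 327.0], [-160.0, -112.0, 318.0], [-158.0, -114.0, 314.0], [-161.0, -116.0, 297.0], [-155.0, -108.0, 316.0], [-150.0, -111.0, 320.0], [-160.0, -114.0, 282.0], [-163.0, -116.0, 263.0], [-145.0, -110.0, 318.0], [-141.0, -112.0, 318.0], [-137.0, -115.0, 322.0]]
```

>>> {"op": "send_rows", "data": {
  "motion": "70 0.37 0.71 0.8 0 0 1;70 0.37 0.71 0.8 0 0 1;70 0.37 0.71 0.8 0 0 1;70 0.37 0.71 0.8 0 0 1;70 0.37 0.71 0.8 0 0 1;70 0.37 0.71 0.8 0 0 1;70 0.37 0.71 0.8 0 0 1;70 0.37 0.71 0.8 0 0 1;70 0.37 0.71 0.8 0 0 1;70 0.37 0.71 0.4 0 0 1"
}}

```text
time_s: 1.1
tcp_pos: [274.1, -341.1, 410.0]
tool_rot: [0.001, 0.822, 0.57, -0.0]
contact_force: [0.7, 0.2, -1.1]
width: 0.752
grasp_force: 0.0
```

>>> {"op": "send_rows", "data": {
  "motion": "70 0.37 0.71 0 0 0 1;70 0.37 0.71 0 0 0 1;70 0.37 0.71 0 0 0 1;70 0.37 0.71 0 0 0 1;70 0.37 0.71 0 0 0 1;70 0.37 0.71 0 0 0 1;70 0.37 0.71 0 0 0 1;70 0.37 0.71 0 0 0 1;70 0.37 0.71 0 0 0 1;70 0.37 0.71 0 0 0 1"
}}

```text
time_s: 2.1
tcp_pos: [366.4, -163.4, 408.4]
tool_rot: [-0.0, 0.504, 0.864, 0.0]
contact_force: [0.1, 0.2, -0.3]
width: 0.753
grasp_force: 0.0
```

>>> {"op": "send_rows", "data": {
  "motion": "70 0.37 0.71 0 0 0 1;70 0.37 0.71 0 0 0 1;70 0.37 0.71 0 0 0 1;70 0.37 0.71 0 0 0 1;70 0.37 0.71 0 0 0 1;70 0.37 0.71 0 0 0 1;70 0.37 0.71 0 0 0 1;70 0.37 0.71 0 0 0 1;70 0.37 0.71 0 0 0 1;70 0.37 0.71 0 0 0 1"
}}

```text
time_s: 3.1
tcp_pos: [458.9, 14.1, 408.4]
tool_rot: [-0.0, 0.092, 0.996, -0.0]
contact_force: [-0.3, -0.4, 0.0]
width: 0.754
grasp_force: 0.0
```

>>> {"op": "send_rows", "data": {
  "motion": "70 0.37 0.71 0 0 0 1;70 0.37 0.71 0 0 0 1;70 0.37 0.71 0 0 0 1;70 0.37 0.71 0 0 0 1;70 0.37 0.71 0 0 0 1;70 0 0 0 0 0 0.3;70 0 0 0 0 0 0;70 0 0 0 0 0 0"
}}

```text
time_s: 3.9
tcp_pos: [504.7, 101.4, 408.6]
tool_rot: [-0.0, -0.136, 0.991, -0.0]
contact_force: [-0.5, 0.4, -0.4]
width: 0.754
grasp_force: 0.0
```

```bash
cat >> h.py <<'E'
from scipy.spatial.transform import Rotation as Ro
def st():
    s=monitor.read_state(); w,x,y,z=s["tool_rot"]; M=Ro.from_quat([x,y,z,w]).as_matrix()
    az=lambda v:round(float(np.degrees(np.arctan2(v[1],v[0]))),1)
    print("t",round(s["time_s"],1),"tcp",np.round(s["tcp_pos"],1),"yaz",az(M[:,1]),"zdir",np.round(M[:,2],3),"zaz",az(M[:,2]),"y_z",round(M[2,1],3),"j",np.round(s["joints"],2),"F",np.round(s["contact_force"],1),"w",round(s["width"]*93,1),"gf",round(s["grasp_force"],1))
    return s,M
E
python3 - <<'E'
from h import *
st(); p,I,D=shot("wrist","w1"); print(proj(p,[512.1,123.8,323]))
E
```

```text
t 3.9 tcp [504.7 101.4 408.6] yaz 105.6 zdir [-0. -0. -1.] zaz -135.6 y_z -0.0 j [ 0.11  0.16  1.44 -0.    1.54 -1.74] F [-0.5  0.4 -0.4] w 70.2 gf 0.0
[276.1239886 213.8536392]
```

View pics/w1.png

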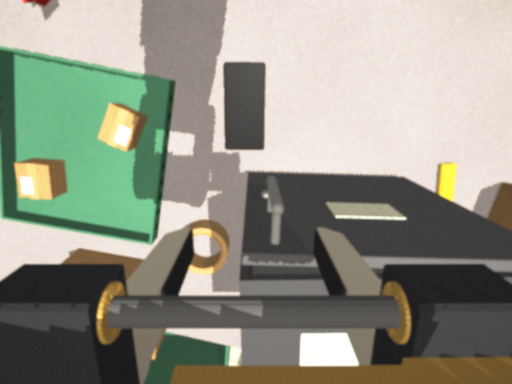

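The wrist view shows the handle top at (277,210). The predicted position was (276,214), so the estimate holds.

>>> {"op": "send_rows", "data": {
  "motion": "70 0.3 0.9 0 0 0 0;70 0 0 -1 0 0 0;70 0 0 -1 0 0 0;70 0 0 -1 0 0 0;70 0 0 -1 0 0 0;70 0 0 -1 0 0 0;70 0 0 -0.25 0 0 0;0 0 0 0 0 0 0;0 0 0 0 0 0 0;0 0 0 0 0 0 0",
  "grip_force": 20
}}

```text
time_s: 4.95
tcp_pos: [513.0, 124.5, 278.7]
tool_rot: [0.001, -0.137, 0.991, 0.0]
contact_force: [-0.9, -0.3, -1.0]
width: 0.543
grasp_force: 0.0
```

>>> {"op": "send_rows", "data": {
  "motion": "0 0 0 0 0 0 0;0 0 0 0 0 0 0;0 0 0 0 0 0 0"
}}

```text
time_s: 5.25
tcp_pos: [512.6, 124.5, 277.6]
tool_rot: [0.0, -0.137, 0.991, -0.0]
contact_force: [-0.1, -0.4, 0.1]
width: 0.286
grasp_force: 0.0
```

```bash
python3 - <<'E'
from h import *
s,M=st()
H=np.array([477.1,379.9]); h=s["tcp_pos"][:2]; 
prev=h
for k in range(1,20):
    a=-np.radians(5*k); R=np.array([[np.cos(a),-np.sin(a)],[np.sin(a),np.cos(a)]]); n=H+R@(h-H); print(k,np.round((n-prev)/25,2),np.round(n)); prev=n
E
```

```text
t 5.2 tcp [512.6 124.5 277.6] yaz 105.7 zdir [ 0.  0. -1.] zaz 6.0 y_z -0.0 j [ 0.15  0.25  1.63 -0.    1.25 -1.7 ] F [-0.1 -0.4  0.1] w 26.6 gf 0.0
1 [-0.9  -0.08] [490. 122.]
2 [-0.9  -0.01] [468. 122.]
3 [-0.9   0.07] [445. 124.]
4 [-0.89  0.15] [423. 128.]
5 [-0.87  0.23] [401. 133.]
6 [-0.85  0.3 ] [380. 141.]
7 [-0.82  0.37] [360. 150.]
8 [-0.78  0.44] [340. 161.]
9 [-0.74  0.51] [322. 174.]
10 [-0.69  0.57] [304. 189.]
11 [-0.64  0.63] [288. 204.]
12 [-0.58  0.69] [274. 221.]
13 [-0.52  0.73] [261. 240.]
14 [-0.46  0.78] [249. 259.]
15 [-0.39  0.81] [240. 280.]
16 [-0.31  0.84] [232. 301.]
17 [-0.24  0.87] [226. 322.]
18 [-0.16  0.88] [222. 344.]
19 [-0.08  0.9 ] [220. 367.]
```

>>> {"op": "send_rows", "data": {
  "motion": "0 0 0 0 0 0 0;0 0 0 0 0 0 0;0 0 0 0 0 0 0;0 0 0 0 0 0 0;0 -0.45 -0.04 0 0 0 -0.5;0 -0.45 -0.04 0 0 0 -0.5;0 -0.45 -0.01 0 0 0 -0.5;0 -0.45 0 0 0 0 -0.5;0 -0.45 0.03 0 0 0 -0.5;0 -0.45 0.04 0 0 0 -0.5"
}}

```text
time_s: 6.25
tcp_pos: [444.9, 125.4, 277.4]
tool_rot: [0.001, -0.006, 1.0, 0.002]
contact_force: [3.0, 16.8, -2.9]
width: 0.116
grasp_force: 20.0
```

```bash
python3 -c "
from h import *
st()"
```

```text
t 6.2 tcp [444.9 125.4 277.4] yaz 90.6 zdir [ 0.001  0.003 -1.   ] zaz 72.5 y_z 0.003 j [ 0.17  0.13  1.79  0.    1.22 -1.41] F [ 3.  16.8 -2.9] w 10.8 gf 20.0
```

>>> {"op": "send_rows", "data": {
  "motion": "0 -0.44 0.12 0 0 0 -0.5;0 -0.44 0.12 0 0 0 -0.5;0 -0.43 0.14 0 0 0 -0.5;0 -0.43 0.14 0 0 0 -0.5;0 -0.42 0.16 0 0 0 -0.5;0 -0.42 0.16 0 0 0 -0.5;0 -0.41 0.19 0 0 0 -0.5;0 -0.41 0.19 0 0 0 -0.5;0 -0.39 0.23 0 0 0 -0.5;0 -0.39 0.23 0 0 0 -0.5"
}}

```text
time_s: 7.25
tcp_pos: [339.7, 165.2, 277.4]
tool_rot: [-0.0, 0.211, 0.977, -0.001]
contact_force: [-2.4, -3.6, 1.8]
width: 0.113
grasp_force: 20.0
```

>>> {"op": "send_rows", "data": {
  "motion": "0 -0.37 0.26 0 0 0 -0.5;0 -0.37 0.26 0 0 0 -0.5;0 -0.34 0.29 0 0 0 -0.5;0 -0.34 0.29 0 0 0 -0.5;0 -0.32 0.32 0 0 0 -0.5;0 -0.32 0.32 0 0 0 -0.5;0 -0.29 0.35 0 0 0 -0.5;0 -0.29 0.35 0 0 0 -0.5;0 -0.26 0.37 0 0 0 -0.5;0 -0.26 0.37 0 0 0 -0.5"
}}

```text
time_s: 8.25
tcp_pos: [261.6, 245.7, 277.4]
tool_rot: [0.001, 0.418, 0.909, 0.0]
contact_force: [6.8, 1.9, -5.8]
width: 0.116
grasp_force: 20.0
```

```bash
python3 -c "
from h import *
st()"
```

```text
t 8.2 tcp [261.6 245.7 277.4] yaz 40.6 zdir [ 0.001 -0.    -1.   ] zaz -3.8 y_z 0.001 j [ 0.62 -0.08  2.01 -0.    1.22 -0.08] F [ 6.8  1.9 -5.8] w 10.8 gf 20.0
```

>>> {"op": "send_rows", "data": {
  "motion": "0 -0.2 0.38 0 0 0 -0.5;0 -0.21 0.39 0 0 0 -0.5;0 -0.18 0.4 0 0 0 -0.5;0 -0.18 0.4 0 0 0 -0.5;0 -0.15 0.42 0 0 0 -0.5;0 -0.15 0.42 0 0 0 -0.5;0 -0.11 0.43 0 0 0 -0.5;0 -0.11 0.43 0 0 0 -0.5;0 -0.07 0.44 0 0 0 -0.5;0 -0.07 0.44 0 0 0 -0.5"
}}

```text
time_s: 9.25
tcp_pos: [225.3, 349.4, 277.4]
tool_rot: [-0.0, 0.604, 0.797, -0.001]
contact_force: [-1.3, -0.9, 1.3]
width: 0.115
grasp_force: 20.0
```

>>> {"op": "send_rows", "data": {
  "motion": "0 0 0 0 0 0 0;60 0 0 0 0 0 0;60 0 0 0 0 0 0;60 0 0 0 0 0 0;60 0 0 0 0 0 0;60 0 0 0 0 0 0;60 0 0 1 0 0 0;60 0 0 1 0 0 0;60 0 0 1 0 0 0;60 0 0 1 0 0 0"
}}

```text
time_s: 10.25
tcp_pos: [225.7, 349.1, 378.4]
tool_rot: [0.0, 0.604, 0.797, 0.0]
contact_force: [0.1, 0.1, 0.1]
width: 0.645
grasp_force: 0.0
```

```bash
python3 - <<'E'
from h import *
st()
for n in ("top","scene"):
    p,I,D=shot(n,n+"1"); P=cloud(p,D);X,Y,Z=P[...,0],P[...,1],P[...,2]
    m=(Z>325)&(Z<350)&(X<560)&(X>180)&(Y>280)&(Y<420)
    q=P[m]; print(n,len(q))
    if len(q)>30:
        b=cv2.minAreaRect(q[:,:2].astype(np.float32)); print(b)
    hs=cv2.cvtColor(I,cv2.COLOR_RGB2HSV);G=(hs[...,0]>60)&(hs[...,0]<90)&(hs[...,1]>90)
    m=((Z>38)&(Z<70)&~G&(Y<-20)&(Y>-330)&(X<740)&(X>445)).astype(np.uint8); k,l,s,c=cv2.connectedComponentsWithStats(m)
    for i in range(1,k):
        if s[i,4]>60: q=P[l==i]; print(cv2.minAreaRect(q[:,:2].astype(np.float32)),np.median(q[:,2]))
E
```

```text
t 10.2 tcp [225.7 349.1 378.4] yaz 15.7 zdir [ 0.  0. -1.] zaz 33.2 y_z 0.0 j [ 0.88 -0.04  1.72 -0.    1.46  0.61] F [0.1 0.1 0.1] w 60.0 gf 0.0
top 1836
((382.76617431640625, 341.3071594238281), (351.907958984375, 123.12004852294922), 0.0953385978937149)
((658.6199951171875, -251.99258422851562), (63.269039154052734, 60.10408401489258), 12.529973030090332) 54.955967304462035
((529.3467407226562, -125.47611236572266), (52.030818939208984, 64.94059753417969), 79.87586975097656) 50.91185349242033
scene 1247
((383.7460632324219, 334.5888977050781), (357.73736572265625, 121.90868377685547), 2.5641250610351562)
((529.4876708984375, -126.79830932617188), (52.749691009521484, 66.0865707397461), 80.18964385986328) 49.34806546754236
((659.0491943359375, -253.777099609375), (63.84817886352539, 60.19789505004883), 11.990435600280762) 53.00802611808397
```

View pics/top1.png

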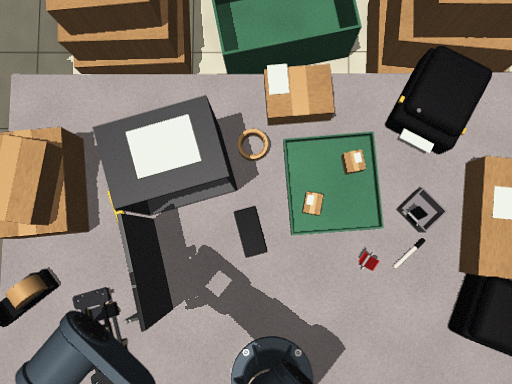

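The door now stands square, from (125,210) to (145,328), and both parcels are unmoved. Before tilting the tool I check which side the camera sits on.

```bash
python3 - <<'E'
from h import *
s,M=st(); p=eyes.camera_params("wrist"); R=np.array(p["R"]);c=-R.T@np.array(p["t"])
print("cam in tool",np.round(M.T@(c-s["tcp_pos"]),1),"axis in tool",np.round(M.T@R[2],2), "fovy",p["fovy"])
E
```

```text
t 10.3 tcp [226.4 349.9 380.1] yaz 15.7 zdir [ 0.003  0.004 -1.   ] zaz 49.7 y_z 0.004 j [ 0.88 -0.04  1.72 -0.    1.46  0.61] F [-0.  -0.2 -0.5] w 60.4 gf 0.0
cam in tool [  79.    -1.2 -166. ] axis in tool [-0.28 -0.    0.96] fovy 63.2786807028729
```

>>> {"op": "send_rows", "data": {
  "motion": "75 0.55 -0.83 0 0 0 -1;75 0.55 -0.83 0 0 0 -1;75 0.55 -0.83 0 0 0 -1;75 0.55 -0.83 0 0 0 -1;75 0.55 -0.83 0 0 0 -1;75 0.55 -0.83 0 0 0 -1;75 0.55 -0.83 0 0 0 -1;75 0.55 -0.83 0 0 0 -1;75 0.55 -0.83 0 0 0 -1;75 0.55 -0.83 0 0 0 -1"
}}

```text
time_s: 11.35
tcp_pos: [363.5, 140.7, 376.5]
tool_rot: [-0.0, 0.885, 0.466, -0.0]
contact_force: [0.5, -1.0, -0.2]
width: 0.803
grasp_force: 0.0
```

>>> {"op": "send_rows", "data": {
  "motion": "75 0.55 -0.83 0 0 0 -1;75 0.55 -0.83 0 0 0 -1;75 0.55 -0.83 0 0 0 -1;75 0.55 -0.83 0 0 0 -1;75 0.55 -0.83 0 0 0 -1;75 0.55 -0.83 0 0 0 -1;75 0.55 -0.83 0 0 0 -1;75 0.55 -0.83 0 0 0 -1;75 0.55 -0.83 0 0 0 -1;75 0.55 -0.83 0 0 0 -1"
}}

```text
time_s: 12.35
tcp_pos: [501.0, -66.8, 376.3]
tool_rot: [-0.0, 0.999, 0.048, -0.001]
contact_force: [0.0, 1.0, -1.3]
width: 0.808
grasp_force: 0.0
```

>>> {"op": "send_rows", "data": {
  "motion": "75 0.55 -0.83 0 0 0 -1;75 0.55 -0.83 0 0 0 -1;75 0.55 -0.83 0 0 0 -1;75 0 0 -0.9 -0.174 -0.98 0;75 0 0 -0.9 -0.174 -0.98 0;75 0 0 -0.9 -0.174 -0.98 0;75 0 0 -0.9 -0.174 -0.98 0;75 0 0 -0.9 -0.174 -0.98 0;75 0 0 -0.9 -0.174 -0.98 0;75 0 0 -0.9 -0.174 -0.98 0"
}}

```text
time_s: 13.35
tcp_pos: [541.0, -128.3, 218.7]
tool_rot: [0.029, 0.951, -0.077, 0.299]
contact_force: [1.9, 0.6, -0.2]
width: 0.806
grasp_force: 0.0
```

>>> {"op": "send_rows", "data": {
  "motion": "75 0 0 -0.9 -0.174 -0.98 0;75 0 0 -0.9 -0.174 -0.98 0;75 0 0 0 0 0 0;75 0 0 0 0 0 0"
}}

```text
time_s: 13.75
tcp_pos: [547.4, -118.4, 204.0]
tool_rot: [0.014, 0.939, -0.068, 0.336]
contact_force: [1.5, -0.3, 0.0]
width: 0.806
grasp_force: 0.0
```

```bash
cat >> h.py <<'E'
def parcels(name,f):
    p,I,D=shot(name,f); P=cloud(p,D);X,Y,Z=P[...,0],P[...,1],P[...,2]
    hs=cv2.cvtColor(I,cv2.COLOR_RGB2HSV);G=(hs[...,0]>60)&(hs[...,0]<90)&(hs[...,1]>90)
    m=((Z>42)&(Z<68)&~G&(Y<-20)&(Y>-330)&(X<740)&(X>445)).astype(np.uint8); k,l,s,c=cv2.connectedComponentsWithStats(m)
    for i in range(1,k):
        if s[i,4]>60: q=P[l==i]; print(name,s[i,4],np.round(cv2.minAreaRect(q[:,:2].astype(np.float32))[0],1),[np.round(v,1) for v in cv2.minAreaRect(q[:,:2].astype(np.float32))[1:]],round(float(np.median(q[:,2])),1))
def goal(gp,al,tilt=45):
    """TCP for grasp point gp, azimuth al, tilt below horizontal; prints shift (units of 25mm)"""
    a,t=np.radians(al),np.radians(tilt); z=np.array([np.cos(a)*np.cos(t),np.sin(a)*np.cos(t),-np.sin(t)])
    T=np.array(gp)+19*z; s,M=st(); print("goal",np.round(T,1),"shift/25",np.round((T-s["tcp_pos"])/25,2))
    y=np.array([np.sin(a),-np.cos(a),0]); W=np.c_[np.cross(y,z),y,z]
    print("turn/5deg",np.round(np.degrees(Ro.from_matrix(W@M.T).as_rotvec())/5,2))
E
python3 - <<'E'
from h import *
parcels("wrist","w2"); goal([529.4,-126,32],-10)
E
```

```text
wrist 2588 [ 658.2 -252.9] [array([63.5, 59. ]), np.float64(11.5)] 54.1
wrist 1592 [ 544.7 -128.2] [array([51.9, 33. ]), np.float64(80.8)] 50.3
t 13.8 tcp [ 547.7 -118.5  204.5] yaz -97.8 zdir [ 0.63  -0.073 -0.773] zaz -6.6 y_z -0.018 j [-0.38  0.17  2.13  0.75  0.24  0.65] F [ 0.5  0.3 -0.3] w 75.0 gf 0.0
goal [ 542.6 -128.3   18.6] shift/25 [-0.2  -0.39 -7.44]
turn/5deg [-0.38 -1.09 -0.44]
```

View pics/w2.png

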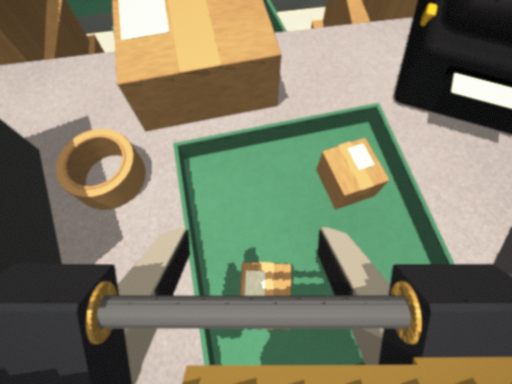

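The wrist view shows parcel b at (265,278) between the fingers and d at (352,172). At 45° tilt j5 is only 0.24 rad, close to its limit. I fit the kinematics to choose a better tilt.

```bash
cat > kin.py <<'E'
import numpy as np
from scipy.optimize import least_squares
from scipy.spatial.transform import Rotation as Ro
S=[((.351181,1.652323,1.139107),550,218.2),((.16,1.44,1.54),514.8,408.6),((.25,1.63,1.25),527.5,277.6),((-.08,2.01,1.22),358.9,277.4),((-.04,1.72,1.46),415.7,378.4)]
# vertical tool: r=a+L1 s(j2)+L2 s(j23); z=h+L1 c+L2 c(j23)  (h includes -Lt)
def f(x): return np.ravel([[x[0]+x[1]*np.sin(j[0])+x[2]*np.sin(j[0]+j[1])+x[3]*np.cos(j[0]+j[1])-r_, x[4]+x[1]*np.cos(j[0])+x[2]*np.cos(j[0]+j[1])-x[3]*np.sin(j[0]+j[1])-z] for j,r_,z in S])
def fk(q,a,L1,L2,e,h,Lt):
    R=Ro.from_euler('z',q[0]); p=np.array([a+L1*np.sin(q[1])+L2*np.sin(q[1]+q[2])+e*np.cos(q[1]+q[2]),0,h+L1*np.cos(q[1])+L2*np.cos(q[1]+q[2])-e*np.sin(q[1]+q[2])])
    B=Ro.from_euler('y',q[1]+q[2])*Ro.from_euler('z',q[3])*Ro.from_euler('y',q[4])*Ro.from_euler('z',-q[5]*0+q[5])
    return R.apply(p), R.apply(p+Lt*B.as_matrix()[:,2]), (R*B).as_matrix()
E
python3 - <<'E'
from kin import *
x=least_squares(f,[50,400,400,0,100]).x; print(np.round(x,1),np.round(f(x),1))
from h import st
s,M=st(); q=s["joints"]
# solve Lt from tilted pose
for Lt in (150,200,250,300): 
    w,t,R=fk(q,*x[:4],x[4]+Lt,Lt); print(Lt,np.round(w,1),np.round(t-s["tcp_pos"],1),np.round(R[:,2]-M[:,2],3),np.round(M.T@R,2).tolist())
E
```

```text
[  4.8 484.1 435.6  40.5 -17. ] [-0.2 -0.1  1.4 -0.9 -0.3  3.3  0.8 -2.9 -1.7  0.6]
t 13.8 tcp [ 547.7 -118.5  204.5] yaz -97.8 zdir [ 0.63  -0.073 -0.773] zaz -6.6 y_z -0.018 j [-0.38  0.17  2.13  0.75  0.24  0.65] F [ 0.5  0.3 -0.3] w 75.0 gf 0.0
150 [ 358.3 -142.5  291.9] [-94.9 -35.  -28.6] [-0. -0. -0.] [[-0.0, 1.0, -0.0], [-1.0, -0.0, 0.0], [0.0, 0.0, 1.0]]
200 [ 358.3 -142.5  341.9] [-63.4 -38.6 -17.3] [-0. -0. -0.] [[-0.0, 1.0, -0.0], [-1.0, -0.0, 0.0], [0.0, 0.0, 1.0]]
250 [ 358.3 -142.5  391.9] [-32.  -42.2  -5.9] [-0. -0. -0.] [[-0.0, 1.0, -0.0], [-1.0, -0.0, 0.0], [0.0, 0.0, 1.0]]
300 [ 358.3 -142.5  441.9] [ -0.5 -45.9   5.4] [-0. -0. -0.] [[-0.0, 1.0, -0.0], [-1.0, -0.0, 0.0], [0.0, 0.0, 1.0]]
```

```bash
cat >> kin.py <<'E'
Q=[([-.38,.17,2.13,.75,.24,.65],[547.7,-118.5,204.5])]
def FK(q,P):
    a,L1,L2,e,h,Lt,e2=P; b=q[1]+q[2]
    p=np.array([a+L1*np.sin(q[1])+L2*np.sin(b)+e*np.cos(b),0,h+L1*np.cos(q[1])+L2*np.cos(b)-e*np.sin(b)])
    R=Ro.from_euler('z',q[0]); B=Ro.from_euler('y',b)*Ro.from_euler('z',q[3])*Ro.from_euler('y',q[4]); m=B.as_matrix()
    # tool y at j6=0 was along +x of the arm frame after flip: M.T@R = Rz(-90)
    T=(R*B*Ro.from_euler('z',q[5]+np.pi/2)).as_matrix()
    return R.apply(p),R.apply(p+Lt*m[:,2]+e2*m[:,0]),T
def fit(Qx=[]):
    def g(P):
        o=[]
        for j,r_,z in S:
            t=FK([0,j[0],j[1],0,j[2],0],P)[1]; o+=[t[0]-r_,t[2]-z]
        for q,t in Q+Qx: o+=list(FK(q,P)[1]-t)
        return o
    s=least_squares(g,[0,484,435,40,280,280,0]); return s.x,np.array(g(s.x))
def ik(P,T,W,q0,n=20):
    best=None
    lo=np.array([-2.75,-.79,.01,-1.57,.07,-2.87]);hi=np.array([2.75,2.1,2.65,4.71,3.14,2.87])
    def g(q):
        w,t,M=FK(q,P); return np.r_[(t-T)/100,Ro.from_matrix(W@M.T).as_rotvec()]
    s=least_squares(g,np.clip(q0,lo+.01,hi-.01),bounds=(lo,hi)); return s.x,np.abs(s.fun).max()
E
python3 - <<'E'
from kin import *
from h import st
s,M=st(); Q[0]=(s["joints"],s["tcp_pos"])
P,res=fit(); print(np.round(P,1),np.round(res,1)); print(np.round(M.T@FK(s["joints"],P)[2],2).tolist())
np.save("P.npy",P)
C=np.array([635.3,276.1]);ca=np.radians(15.8);RC=np.array([[np.cos(ca),-np.sin(ca)],[np.sin(ca),np.cos(ca)]])
pts={"b":([529.4,-126,32],-10),"d":([658.5,-252.7,34],11.5)}
for cx,cy in((0,0),(-60,0)): pts[f"cab{cx}"]=(list(C+RC@[cx,cy])+[50],16)
for n,(g,al) in pts.items():
  for tilt in (30,45,55,60,65,70):
    a,t=np.radians(al),np.radians(tilt); z=np.array([np.cos(a)*np.cos(t),np.sin(a)*np.cos(t),-np.sin(t)]); y=np.array([np.sin(a),-np.cos(a),0]); W=np.c_[np.cross(y,z),y,z]
    T=np.array(g)+19*z
    for q0 in ([np.arctan2(g[1],g[0]),.5,1.6,0,.5,1.5],[np.arctan2(g[1],g[0]),.5,1.6,3.1,.5,-1.5]):
        q,e=ik(P,T,W,q0); w=FK(q,P)[0]
        print(n,tilt,np.round(q,2),round(e,3),"wrist",np.round(np.r_[RC.T@(w[:2]-C),w[2]]) if n[0]=="c" else "")
E
```

```text
t 13.8 tcp [ 547.7 -118.5  204.5] yaz -97.8 zdir [ 0.63  -0.073 -0.773] zaz -6.6 y_z -0.018 j [-0.38  0.17  2.13  0.75  0.24  0.65] F [ 0.5  0.3 -0.3] w 75.0 gf 0.0
[ 94.7 487.4 413.6  73.1 269.5 262.1  62.6] [-5.7  7.2  6.6 -5.2 -0.   5.9 -6.5  2.6  0.5 -1.8  2.  -8.8 -8.6]
[[1.0, 0.0, -0.0], [-0.0, 1.0, 0.0], [0.0, -0.0, 1.0]]
b 30 [-0.23  0.55  2.05  0.01  0.07  1.52] 0.566 wrist 
b 30 [-0.27  1.22  2.38  3.06  1.51 -1.61] 0.0 wrist 
b 45 [-0.23  0.57  2.05  0.01  0.07  1.51] 0.327 wrist 
b 45 [-0.27  0.97  2.41  3.06  1.02 -1.6 ] 0.0 wrist 
b 55 [-0.24  0.58  2.05  0.02  0.07  1.5 ] 0.167 wrist 
b 55 [-0.26  0.81  2.38  3.06  0.66 -1.58] 0.0 wrist 
b 60 [-0.24  0.58  2.05  0.04  0.07  1.47] 0.087 wrist 
b 60 [-0.26  0.75  2.36  3.05  0.48 -1.56] 0.0 wrist 
b 65 [-0.29  0.59  2.06  0.41  0.08  1.05] 0.015 wrist 
b 65 [-0.29  0.59  2.06  0.41  0.08  1.05] 0.015 wrist 
b 70 [-0.27  0.6   2.    0.16  0.2   1.33] 0.0 wrist 
b 70 [-0.37  0.62  2.2   1.9   0.07 -0.52] 0.0 wrist 
d 30 [-0.64  1.03  1.9   2.19  0.91 -1.37] 0.0 wrist 
d 30 [-0.64  1.03  1.9   2.19  0.91 -1.37] 0.0 wrist 
d
[... 1691 characters left out ...]
 45 [ 0.5   0.84  2.22  3.39  0.7  -1.6 ] 0.0 wrist [-276.    1.  178.]
cab-60 55 [ 0.43  0.61  1.9  -0.1   0.07  1.79] 0.072 wrist [-135.   -6.  290.]
cab-60 55 [ 0.5   0.73  2.17  3.49  0.38 -1.72] 0.0 wrist [-250.    8.  214.]
cab-60 60 [ 0.56  0.64  1.94 -1.06  0.15  2.87] 0.018 wrist [-163.   59.  271.]
cab-60 60 [ 0.52  0.69  2.12  3.74  0.22 -1.94] 0.0 wrist [-232.   22.  231.]
cab-60 65 [ 0.49  0.64  1.83 -0.35  0.26  2.1 ] 0.0 wrist [-114.   31.  293.]
cab-60 65 [ 0.52  0.66  2.09  3.93  0.11 -2.14] 0.036 wrist [-218.   25.  243.]
cab-60 70 [ 0.46  0.65  1.77 -0.17  0.38  1.9 ] 0.0 wrist [-88.  20. 299.]
cab-60 70 [ 0.44  0.66  2.12  3.31  0.07 -1.59] 0.074 wrist [-221.  -14.  243.]
```

```bash
cat >> kin.py <<'E'
def sim(q,T,M,blocks,P,sub=1):
    """blocks: (n,dx,dy,dz,rx,ry,rz) in units; prints joints after each block"""
    for b in blocks:
        vm=0;em=0
        for _ in range(int(b[0])):
            T=T+25*np.array(b[1:4]); M=Ro.from_rotvec(np.radians(5)*np.array(b[4:7])).as_matrix()@M
            q2,e=ik(P,T,M,q); vm=np.maximum(vm,np.abs(q2-q)/.1); q=q2; em=max(em,e)
        z=M[:,2]; print(b,"q",np.round(q,2),"vmax",np.round(vm,1),"err",round(em,3),"T",np.round(T),"az",round(np.degrees(np.arctan2(z[1],z[0])),1),"tilt",round(np.degrees(np.arcsin(-z[2])),1))
    return q,T,M
E
python3 - <<'E'
from kin import *
from h import st
s,M=st(); P=np.load("P.npy"); q=s["joints"]
T=FK(q,P)[1]  # model tcp
a=np.radians
def tv(al,n): return (-np.sin(a(al-180))*-1*0+np.cos(a(al-90))*n, np.sin(a(al-90))*n, 0)
q,T,M=sim(q,T,M,[(6,0,0,0,0,0,1),(4,0,0,-1,*tv(23,.5)),(4,0,0,-.5,*tv(23,.5)),(8,0,0,-0.1,0,0,-1)],P)
E
```

```text
t 13.8 tcp [ 547.7 -118.5  204.5] yaz -97.8 zdir [ 0.63  -0.073 -0.773] zaz -6.6 y_z -0.018 j [-0.38  0.17  2.13  0.75  0.24  0.65] F [ 0.5  0.3 -0.3] w 75.0 gf 0.0
(6, 0, 0, 0, 0, 0, 1) q [-0.55  0.31  2.05  1.06  0.64 -0.2 ] vmax [0.6 0.2 0.3 2.7 0.7 3.9] err 0.0 T [ 550. -127.  196.] az 23.4 tilt 50.7
(4, 0, 0, -1, np.float64(0.19536556424463686), np.float64(-0.4602524267262202), 0) q [-0.61  0.71  2.27  1.99  0.78 -1.34] vmax [0.3 1.2 0.7 2.7 0.9 3.3] err 0.0 T [ 550. -127.   96.] az 23.3 tilt 40.7
(4, 0, 0, -0.5, np.float64(0.19536556424463686), np.float64(-0.4602524267262202), 0) q [-0.62  1.02  2.26  2.18  1.11 -1.67] vmax [0.  0.8 0.1 0.8 0.8 1.1] err 0.0 T [ 550. -127.   46.] az 23.3 tilt 30.7
(8, 0, 0, -0.1, 0, 0, -1) q [-0.18  1.19  2.38  3.23  1.47 -1.5 ] vmax [0.6 0.3 0.4 1.4 0.7 0.6] err 0.0 T [ 550. -127.   26.] az -16.7 tilt 30.7
```

>>> {"op": "send_rows", "data": {
  "motion": "75 0 0 0 0 0 0.6;75 0 0 0 0 0 0.6;75 0 0 0 0 0 0.6;75 0 0 0 0 0 0.6;75 0 0 0 0 0 0.6;75 0 0 0 0 0 0.6;75 0 0 0 0 0 0.6;75 0 0 0 0 0 0.6;75 0 0 0 0 0 0.6;75 0 0 0 0 0 0.6"
}}

```text
time_s: 14.8
tcp_pos: [547.3, -118.6, 204.4]
tool_rot: [-0.073, 0.925, 0.179, 0.327]
contact_force: [-0.3, -0.5, -0.3]
width: 0.806
grasp_force: 0.0
```

>>> {"op": "send_rows", "data": {
  "motion": "75 0 0 -0.5 0.1 -0.23 0;75 0 0 -0.5 0.1 -0.23 0;75 0 0 -0.5 0.1 -0.23 0;75 0 0 -0.5 0.1 -0.23 0;75 0 0 -0.5 0.1 -0.23 0;75 0 0 -0.5 0.1 -0.23 0;75 0 0 -0.5 0.1 -0.23 0;75 0 0 -0.5 0.1 -0.23 0;75 0 0 0 0 0 0"
}}

```text
time_s: 15.7
tcp_pos: [546.8, -117.7, 102.8]
tool_rot: [-0.093, 0.893, 0.172, 0.406]
contact_force: [-0.2, -0.9, -0.1]
width: 0.81
grasp_force: 0.0
```

```bash
python3 - <<'E'
from h import *
parcels("top","t2"); goal([529.4,-126,32],-10,40)
E
```

```text
top 406 [ 659.  -252.4] [array([64.1, 59.7]), np.float64(12.2)] 54.8
top 341 [ 529.6 -125.2] [array([51.9, 64.5]), np.float64(79.9)] 50.9
t 15.8 tcp [ 547.3 -117.9  103.8] yaz -67.6 zdir [ 0.694  0.304 -0.652] zaz 23.7 y_z -0.025 j [-0.63  0.49  2.15  1.6   0.72 -0.85] F [-0.2  0.2  0. ] w 75.3 gf 0.0
goal [ 543.7 -128.5   19.8] shift/25 [-0.14 -0.42 -3.36]
turn/5deg [-0.27 -0.18 -6.49]
```

>>> {"op": "send_rows", "data": {
  "motion": "75 0 -0.06 -0.1 -0.04 -0.03 -0.93;75 0 -0.06 -0.1 -0.04 -0.03 -0.93;75 -0.04 -0.06 -0.1 -0.04 -0.03 -0.93;75 -0.04 -0.06 -0.1 -0.04 -0.03 -0.93;75 -0.04 -0.06 -0.1 -0.04 -0.02 -0.93;75 0 -0.06 -0.1 -0.03 -0.02 -0.93;75 0 -0.06 -0.1 -0.04 -0.02 -0.93;75 0 0 0 0 0 0;75 0 0 0 0 0 0"
}}

```text
time_s: 16.65
tcp_pos: [545.7, -127.7, 87.8]
tool_rot: [0.037, 0.902, -0.077, 0.423]
contact_force: [0.1, 0.3, 0.2]
width: 0.806
grasp_force: 0.0
```

```bash
python3 - <<'E'
from h import *
goal([529.4,-125.8,32],-10,40)
E
```

```text
t 16.6 tcp [ 545.7 -127.7   87.8] yaz -99.8 zdir [ 0.757 -0.133 -0.64 ] zaz -10.0 y_z 0.002 j [-0.4   0.49  2.29  2.8   0.53 -1.42] F [0.1 0.3 0.2] w 75.0 gf 0.0
goal [ 543.7 -128.3   19.8] shift/25 [-0.08 -0.02 -2.72]
turn/5deg [ 0.03  0.04 -0.03]
```

>>> {"op": "send_rows", "data": {
  "motion": "75 -0.04 0 -0.7 0 0 0;75 -0.04 0 -0.7 0 0 0;75 0 0 -0.7 0 0 0;75 0 0 -0.6 0 0 0;75 0 0 0 0 0 0;40 0 0 0 0 0 0;40 0 0 0 0 0 0;40 0 0 0 0 0 0;40 0 0 0 0 0 0;40 0 0 0 0 0 0",
  "grip_force": 15
}}

```text
time_s: 17.65
tcp_pos: [543.1, -128.7, 20.2]
tool_rot: [0.039, 0.902, -0.079, 0.423]
contact_force: [-2.8, 0.3, 7.7]
width: 0.56
grasp_force: 15.0
```

>>> {"op": "send_rows", "data": {
  "motion": "40 0 0 0 0 0 0;40 0 0 0 0 0 0;40 0 0 0.5 0 0 0;40 0 0 0.6 0 0 0;40 0 0 0.6 0 0 0;40 0 0 0.6 0 0 0;40 0 0 0 0 0 0"
}}

```text
time_s: 18.35
tcp_pos: [543.1, -128.7, 78.4]
tool_rot: [0.039, 0.902, -0.079, 0.423]
contact_force: [0.1, 0.2, -2.2]
width: 0.56
grasp_force: 15.0
```

```bash
python3 - <<'E'
from h import *
from kin import *
st(); s,M=monitor.read_state(),None
w,x,y,z=s["tool_rot"]; M=Ro.from_quat([x,y,z,w]).as_matrix()
C=np.array([635.3,276.1]);ca=np.radians(15.8);RC=np.array([[np.cos(ca),-np.sin(ca)],[np.sin(ca),np.cos(ca)]])
for cx in (-190,5): g=list(C+RC@[cx,0])+[80]; print(cx); goal(g,15.8,40)
P=np.load("P.npy"); q=s["joints"]; T=FK(q,P)[1]
G=np.array(list(C+RC@[-190,0])); d=(G+19*np.cos(np.radians(40))*np.array([np.cos(ca),np.sin(ca)])-s["tcp_pos"][:2])/25
q,T,M=sim(q,T,M,[(14,d[0]/14,d[1]/14,0,0,0,25.8/5/14),(9,.83,.235,0,0,0,0)],P)
E
```

```text
t 18.4 tcp [ 543.1 -128.7   78.4] yaz -100.1 zdir [ 0.757 -0.137 -0.639] zaz -10.3 y_z 0.004 j [-0.4   0.51  2.3   2.82  0.56 -1.44] F [ 0.1  0.2 -2.2] w 52.1 gf 15.0
-190
t 18.4 tcp [ 543.1 -128.7   78.4] yaz -100.1 zdir [ 0.757 -0.137 -0.639] zaz -10.3 y_z 0.004 j [-0.4   0.51  2.3   2.82  0.56 -1.44] F [ 0.1  0.2 -2.2] w 52.1 gf 15.0
goal [466.5 228.3  67.8] shift/25 [-3.07 14.28 -0.42]
turn/5deg [0.04 0.05 5.18]
5
t 18.4 tcp [ 543.1 -128.7   78.4] yaz -100.1 zdir [ 0.757 -0.137 -0.639] zaz -10.3 y_z 0.004 j [-0.4   0.51  2.3   2.82  0.56 -1.44] F [ 0.1  0.2 -2.2] w 52.1 gf 15.0
goal [654.1 281.4  67.8] shift/25 [ 4.44 16.41 -0.42]
turn/5deg [0.04 0.05 5.18]
(14, np.float64(-0.21893936296460065), np.float64(1.0202215733776903), 0, 0, 0, 0.3685714285714286) q [ 0.34  0.49  2.5   3.22  0.73 -1.59] vmax [0.6 0.1 0.3 0.3 0.2 0.2] err 0.0 T [529. 167. 159.] az 15.5 tilt 39.7
(9, 0.83, 0.235, 0, 0, 0, 0) q [ 0.32  0.59  2.03  3.25  0.36 -1.64] vmax [0.  0.2 0.5 0.1 0.5 0.1] err 0.0 T [716. 220. 159.] az 15.5 tilt 39.7
```

>>> {"op": "send_rows", "data": {
  "motion": "40 -0.5 0.9 0 0 0 0;40 -0.5 0.95 0 0 0 0.3;40 -0.5 0.95 0 0 0 0.4;40 -0.5 0.95 0 0 0 0.5;40 -0.5 0.95 0 0 0 0.5;40 -0.5 0.95 0 0 0 0.5;40 -0.2 0.95 0 0 0 0.5;40 0 0.95 0 0 0 0.5;40 0 0.95 0 0 0 0.5;40 0 0.95 0 0 0 0.5"
}}

```text
time_s: 19.35
tcp_pos: [462.2, 108.5, 76.1]
tool_rot: [-0.039, 0.902, 0.087, 0.421]
contact_force: [0.9, 1.0, -1.9]
width: 0.564
grasp_force: 15.0
```

>>> {"op": "send_rows", "data": {
  "motion": "40 0 0.95 0 0 0 0.5;40 0 0.95 0 0 0 0.5;40 0 0.95 0 0 0 0.4;40 0 0.95 0 0 0 0;40 0 0.95 0 0 0 0;40 0 0 0 0 0 0;40 0 0 0 0 0 0"
}}

```text
time_s: 20.05
tcp_pos: [462.1, 226.5, 76.1]
tool_rot: [-0.064, 0.895, 0.142, 0.418]
contact_force: [-0.5, -0.2, -2.2]
width: 0.558
grasp_force: 15.0
```

```bash
python3 - <<'E'
from h import *
C=np.array([635.3,276.1]);ca=np.radians(15.8);RC=np.array([[np.cos(ca),-np.sin(ca)],[np.sin(ca),np.cos(ca)]])
goal(list(C+RC@[-190,0])+[80],15.8,40)
p,I,D=shot("wrist","w3")
E
```

```text
t 20.1 tcp [462.1 226.5  76.1] yaz -72.1 zdir [ 0.73   0.234 -0.642] zaz 17.8 y_z 0.003 j [ 0.4   0.49  2.39  3.27  0.62 -1.62] F [-0.5 -0.2 -2.2] w 51.9 gf 15.0
goal [466.5 228.3  67.8] shift/25 [ 0.17  0.07 -0.33]
turn/5deg [ 0.03  0.02 -0.43]
```

View pics/w3.png

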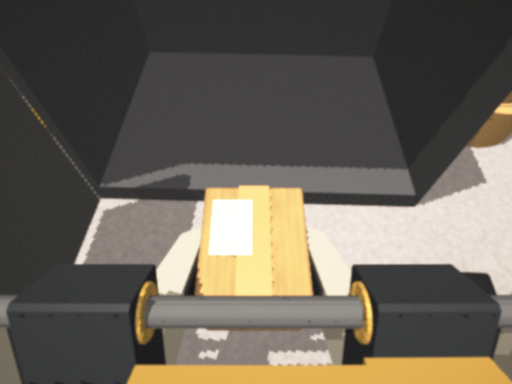

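The wrist view shows parcel b held upright at (255,240), centred on the cabinet opening, with the sill at row ~195. I move it in.

>>> {"op": "send_rows", "data": {
  "motion": "40 0.4 0.13 -0.3 0 0 -0.22;40 0.8 0.22 -0.3 0 0 -0.21;40 0.9 0.25 0 0 0 0;40 0.9 0.25 0 0 0 0;40 0.9 0.25 0 0 0 0;40 0 0 0 0 0 0"
}}

```text
time_s: 20.7
tcp_pos: [562.7, 253.0, 62.2]
tool_rot: [-0.056, 0.897, 0.123, 0.421]
contact_force: [-1.2, -0.5, -2.0]
width: 0.557
grasp_force: 15.0
```

```bash
python3 - <<'E'
from h import *
C=np.array([635.3,276.1]);ca=np.radians(15.8);RC=np.array([[np.cos(ca),-np.sin(ca)],[np.sin(ca),np.cos(ca)]])
goal(list(C+RC@[0,0])+[48],15.8,40)
E
```

```text
t 20.7 tcp [562.7 253.   62.2] yaz -74.4 zdir [ 0.741  0.205 -0.639] zaz 15.4 y_z 0.003 j [ 0.39  0.6   2.15  3.34  0.49 -1.67] F [-1.2 -0.5 -2. ] w 51.8 gf 15.0
goal [649.3 280.1  35.8] shift/25 [ 3.46  1.08 -1.06]
turn/5deg [0.02 0.06 0.04]
```

Now go in to the final x, lower to the floor, release and check.

>>> {"op": "send_rows", "data": {
  "motion": "40 0.85 0.26 -0.1 0 0 0;40 0.85 0.26 -0.1 0 0 0;40 0.85 0.26 -0.1 0 0 0;40 0.85 0.26 -0.1 0 0 0;40 0 0 -0.25 0 0 0;40 0 0 -0.25 0 0 0;40 0 0 -0.1 0 0 0;40 0 0 0 0 0 0"
}}

```text
time_s: 21.5
tcp_pos: [644.1, 279.0, 36.1]
tool_rot: [-0.056, 0.898, 0.124, 0.419]
contact_force: [0.4, -0.5, -2.0]
width: 0.559
grasp_force: 15.0
```

```bash
python3 -c "
from h import *
st()"
```

```text
t 21.5 tcp [644.1 279.   36.1] yaz -74.3 zdir [ 0.739  0.205 -0.642] zaz 15.5 y_z 0.003 j [ 0.37  0.73  1.93  3.34  0.4  -1.7 ] F [ 0.4 -0.5 -2. ] w 51.9 gf 15.0
```

>>> {"op": "send_rows", "data": {
  "motion": "40 0 0 -0.05 0 0 0;40 0 0 -0.05 0 0 0;40 0 0 0 0 0 0"
}}

```text
time_s: 21.8
tcp_pos: [645.2, 279.6, 35.7]
tool_rot: [-0.057, 0.897, 0.124, 0.421]
contact_force: [-8.5, -4.5, 13.0]
width: 0.564
grasp_force: 15.0
```

>>> {"op": "send_rows", "data": {
  "motion": "75 0 0 0 0 0 0;75 0 0 0 0 0 0;75 0 0 0 0 0 0;75 0 0 0.1 0 0 0;75 -0.5 -0.14 0.2 0 0 0;75 -0.8 -0.22 0.2 0 0 0;75 -0.9 -0.25 0.2 0 0 0;75 -0.9 -0.25 0.2 0 0 0;75 -0.9 -0.25 0.2 0 0 0;75 -0.9 -0.25 0.2 0 0 0"
}}

```text
time_s: 22.8
tcp_pos: [521.8, 245.6, 67.1]
tool_rot: [-0.057, 0.897, 0.124, 0.42]
contact_force: [-0.2, 0.4, 0.6]
width: 0.809
grasp_force: 0.0
```

>>> {"op": "send_rows", "data": {
  "motion": "75 -0.9 -0.25 0 0 0 0;75 -0.9 -0.25 0 0 0 0;75 -0.9 -0.25 0 0 0 0;75 0 0 0 0 0 0"
}}

```text
time_s: 23.2
tcp_pos: [452.8, 226.4, 66.2]
tool_rot: [-0.056, 0.898, 0.125, 0.419]
contact_force: [-0.2, 0.4, -0.1]
width: 0.807
grasp_force: 0.0
```

```bash
python3 - <<'E'
from h import *
st(); p,I,D=shot("wrist","w4"); parcels("top","t3")
E
```

```text
t 23.2 tcp [452.8 226.4  66.2] yaz -74.3 zdir [ 0.737  0.206 -0.643] zaz 15.6 y_z 0.003 j [ 0.44  0.52  2.4   3.36  0.66 -1.63] F [-0.2  0.4 -0.1] w 75.0 gf 0.0
top 406 [ 658.8 -252.1] [array([63.3, 59.2]), np.float64(12.0)] 54.8
```

View pics/w4.png

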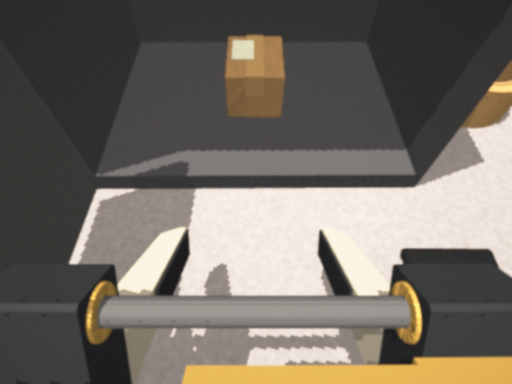

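The wrist view shows parcel b standing upright on the cabinet floor at (255,75). Parcel d has not moved. On to d.

>>> {"op": "send_rows", "data": {
  "motion": "75 0 -1 0 0 0 0;75 0 -1 0 0 0 -0.1;75 0 -1 0 0 0 -0.1;75 0 -1 0 0 0 -0.1;75 0 -1 0 0 0 -0.1;75 0 -1 0.1 0 0 -0.1;75 0 -1 0.1 0 0 -0.1;75 0 -1 0.1 0 0 -0.1;75 0 -1 0.1 0 0 0;75 0 -1 0.1 0 0 0"
}}

```text
time_s: 24.3
tcp_pos: [456.3, -25.0, 79.6]
tool_rot: [-0.043, 0.9, 0.097, 0.422]
contact_force: [0.9, 0.5, 0.3]
width: 0.807
grasp_force: 0.0
```

>>> {"op": "send_rows", "data": {
  "motion": "75 0 -1 0.1 0 0 0;75 0 -1 0.1 0 0 0;75 0 -1 0.1 0 0 0;75 0.9 -0.67 0.1 0 0 0;75 0.95 -0.67 0 0 0 0;75 0.95 -0.67 0 0 0 0;75 0.95 -0.67 0 0 0 0;75 0.95 -0.67 0 0 0 0;75 0.95 -0.67 0 0 0 0;75 0 0 0 0 0 0"
}}

```text
time_s: 25.3
tcp_pos: [599.6, -201.4, 90.4]
tool_rot: [-0.042, 0.9, 0.097, 0.423]
contact_force: [0.2, 0.2, -0.8]
width: 0.807
grasp_force: 0.0
```

```bash
python3 - <<'E'
from h import *
goal([658.8,-252.3,34],12,40); parcels("wrist","w5"); parcels("scene","s5")
E
```

```text
t 25.3 tcp [ 599.6 -201.4   90.4] yaz -77.8 zdir [ 0.753  0.158 -0.639] zaz 11.8 y_z 0.007 j [-0.66  0.59  2.02  1.74  0.64 -0.86] F [ 0.2  0.2 -0.8] w 75.0 gf 0.0
goal [ 673.  -249.3   21.8] shift/25 [ 2.94 -1.91 -2.74]
turn/5deg [ 0.07  0.07 -0.03]
wrist 5201 [ 658.3 -252.8] [array([63.4, 58.5]), np.float64(11.2)] 54.2
scene 292 [ 658.4 -254.3] [array([62.3, 61.1]), np.float64(11.4)] 53.7
```

>>> {"op": "send_rows", "data": {
  "motion": "75 0.9 -0.6 0 0 0 0;75 0.9 -0.6 0 0 0 0;75 0.9 -0.6 0 0.07 0.07 -0.05;75 0.22 -0.13 0 0 0 -0.05;75 0 0 0 0 0 0"
}}

```text
time_s: 25.9
tcp_pos: [669.0, -246.4, 89.0]
tool_rot: [-0.045, 0.902, 0.092, 0.419]
contact_force: [-0.2, 1.4, 1.2]
width: 0.808
grasp_force: 0.0
```

```bash
python3 - <<'E'
from h import *
goal([658.4,-252.8,34],11.4,40)
E
```

```text
t 25.9 tcp [ 669.  -246.4   89. ] yaz -78.3 zdir [ 0.748  0.158 -0.645] zaz 11.9 y_z -0.004 j [-0.65  0.68  1.8   1.57  0.61 -0.63] F [-0.2  1.4  1.2] w 75.2 gf 0.0
goal [ 672.7 -249.9   21.8] shift/25 [ 0.15 -0.14 -2.69]
turn/5deg [-0.04 -0.04 -0.06]
```

>>> {"op": "send_rows", "data": {
  "motion": "75 0.15 -0.14 -0.65 0 0 0;75 0 0 -0.7 0 0 0;75 0 0 -0.7 0 0 0;75 0 0 -0.6 0 0 0;75 0 0 0 0 0 0;45 0 0 0 0 0 0;45 0 0 0 0 0 0;45 0 0 0 0 0 0;45 0 0 0 0 0 0;45 0 0 0 0 0 0"
}}

```text
time_s: 26.9
tcp_pos: [673.3, -250.2, 24.1]
tool_rot: [-0.045, 0.902, 0.092, 0.42]
contact_force: [-7.1, 1.3, 7.3]
width: 0.622
grasp_force: 15.0
```

```bash
python3 -c "
from h import *
st()"
```

```text
t 26.9 tcp [ 673.3 -250.2   24.1] yaz -78.3 zdir [ 0.749  0.158 -0.644] zaz 11.9 y_z -0.004 j [-0.65  0.81  1.78  1.72  0.62 -0.81] F [-7.1  1.3  7.3] w 57.9 gf 15.0
```

>>> {"op": "send_rows", "data": {
  "motion": "45 0 0 0.5 0 0 0;45 0 0 0.65 0 0 0;45 0 0 0.65 0 0 0;45 0 0 0.6 0 0 0;45 -0.9 0.6 0 0 0 0;45 -0.95 0.67 0 0 0 0;45 -0.95 0.67 0 0 0 0;45 -0.95 0.67 0 0 0 0;45 -0.95 0.67 0 0 0 0;45 -0.95 0.67 0 0 0 0"
}}

```text
time_s: 27.9
tcp_pos: [530.8, -150.8, 83.2]
tool_rot: [-0.045, 0.902, 0.092, 0.419]
contact_force: [-0.2, -0.9, -2.0]
width: 0.621
grasp_force: 15.0
```

>>> {"op": "send_rows", "data": {
  "motion": "45 -0.95 0.67 0 0 0 0;45 -0.95 0.67 0 0 0 0;45 -0.95 0.67 0 0 0 0;45 0 1 0 0 0 0;45 0 1 0 0 0 0.1;45 0 1 0 0 0 0.1;45 0 1 0 0 0 0.1;45 0 1 0 0 0 0.1;45 0 1 0 0 0 0.1;45 0 1 0 0 0 0.1"
}}

```text
time_s: 28.9
tcp_pos: [460.5, 74.7, 83.2]
tool_rot: [-0.056, 0.9, 0.115, 0.418]
contact_force: [1.1, -0.7, -2.9]
width: 0.62
grasp_force: 15.0
```

>>> {"op": "send_rows", "data": {
  "motion": "45 0 1 0 0 0 0.1;45 0 1 0 0 0 0.1;45 0 1 0 0 0 0;45 0 1 0 0 0 0;45 0 1 0 0 0 0;45 0 1 0 0 0 0;45 0 1 0 0 0 0;45 0 0 0 0 0 0"
}}

```text
time_s: 29.7
tcp_pos: [460.7, 251.5, 83.6]
tool_rot: [-0.061, 0.898, 0.124, 0.418]
contact_force: [-0.1, -0.8, -2.1]
width: 0.625
grasp_force: 15.0
```

```bash
python3 - <<'E'
from h import *
C=np.array([635.3,276.1]);ca=np.radians(15.8);RC=np.array([[np.cos(ca),-np.sin(ca)],[np.sin(ca),np.cos(ca)]])
goal(list(C+RC@[-175,0])+[75],15.8,40)
# b in the cabinet from scene/wrist depth
p,I,D=shot("wrist","w6"); P=cloud(p,D); d=P[...,:2]-C; L=d@RC; Z=P[...,2]
hs=cv2.cvtColor(I,cv2.COLOR_RGB2HSV)
m=(Z>58)&(Z<75)&(L[...,0]>-80)&(L[...,0]<80)&(abs(L[...,1])<120)&(hs[...,1]>60)
q=L[m].astype(np.float32); print(len(q),cv2.minAreaRect(q) if len(q)>10 else "", np.median(Z[m]) if len(q) else "")
m=(Z>70)&(Z<130)&(L[...,0]>-260)&(L[...,0]<-120)&(hs[...,1]>60)&(hs[...,0]<30)
q=L[m].astype(np.float32); print("held",len(q),cv2.minAreaRect(q) if len(q)>10 else "", np.median(Z[m]) if len(q) else "")
E
```

```text
t 29.7 tcp [460.7 251.5  83.6] yaz -74.1 zdir [ 0.735  0.213 -0.644] zaz 16.1 y_z -0.005 j [ 0.5   0.48  2.36  3.45  0.57 -1.68] F [-0.1 -0.8 -2.1] w 58.2 gf 15.0
goal [480.9 232.4  62.8] shift/25 [ 0.81 -0.76 -0.83]
turn/5deg [-0.05 -0.03 -0.02]
2432 ((-5.242954254150391, 0.5132255554199219), (52.01628875732422, 66.13534545898438), 89.72846221923828) 66.14070156659461
held 10397 ((-200.2624053955078, 23.872779846191406), (84.48918151855469, 67.31058502197266), 0.04861709102988243) 113.64225319927563
```

>>> {"op": "send_rows", "data": {
  "motion": "45 0.4 -0.4 -0.4 0 0 0;45 0.4 -0.36 -0.4 0 0 0;45 0.8 0.23 -0.1 0 0 0;45 0.8 0.23 -0.1 0 0 0;45 0.8 0.23 -0.1 0 0 0;45 0.6 0.17 -0.2 0 0 0;45 0.5 0.14 -0.15 0 0 0;45 0.5 0.14 -0.1 0 0 0;45 0.4 0.11 0 0 0 0;45 0.4 0.12 0 0 0 0"
}}

```text
time_s: 30.75
tcp_pos: [600.8, 263.2, 43.9]
tool_rot: [-0.059, 0.899, 0.123, 0.417]
contact_force: [0.0, 0.7, -2.7]
width: 0.624
grasp_force: 15.0
```

>>> {"op": "send_rows", "data": {
  "motion": "45 0 0 0 0 0 0;45 0 0 -0.05 0 0 0;45 0 0 0 0 0 0"
}}

```text
time_s: 31.05
tcp_pos: [600.2, 263.9, 42.8]
tool_rot: [-0.059, 0.899, 0.123, 0.417]
contact_force: [-0.9, 0.3, -2.6]
width: 0.622
grasp_force: 15.0
```

```bash
python3 - <<'E'
from h import *
C=np.array([635.3,276.1]);ca=np.radians(15.8);RC=np.array([[np.cos(ca),-np.sin(ca)],[np.sin(ca),np.cos(ca)]])
goal(list(C+RC@[-50,0])+[52.3],15.8,40)
E
```

```text
t 31.1 tcp [600.2 263.9  42.8] yaz -74.3 zdir [ 0.735  0.21  -0.645] zaz 15.9 y_z -0.004 j [ 0.37  0.68  2.05  3.31  0.46 -1.65] F [-0.9  0.3 -2.6] w 57.9 gf 15.0
goal [601.2 266.4  40.1] shift/25 [ 0.04  0.1  -0.11]
turn/5deg [-0.04 -0.05  0.02]
```

>>> {"op": "send_rows", "data": {
  "motion": "45 0 0 -0.06 0 0 0;45 0 0 -0.04 0 0 0;45 0 0 -0.03 0 0 0;45 0 0 0 0 0 0"
}}

```text
time_s: 31.45
tcp_pos: [600.7, 264.2, 40.1]
tool_rot: [-0.06, 0.898, 0.123, 0.418]
contact_force: [-3.6, -0.8, 2.7]
width: 0.624
grasp_force: 15.0
```

Contact. Release and back out, then look.

>>> {"op": "send_rows", "data": {
  "motion": "76 0 0 0 0 0 0;76 0 0 0 0 0 0;76 0 0 0 0 0 0;76 0 0 0.1 0 0 0;76 -0.5 -0.14 0.2 0 0 0;76 -0.8 -0.22 0.2 0 0 0;76 -0.9 -0.25 0.2 0 0 0;76 -0.9 -0.25 0.2 0 0 0;76 -0.9 -0.25 0.2 0 0 0;76 -0.9 -0.25 0.2 0 0 0"
}}

```text
time_s: 32.45
tcp_pos: [477.4, 229.8, 72.8]
tool_rot: [-0.06, 0.898, 0.123, 0.417]
contact_force: [-1.4, -1.0, 0.1]
width: 0.818
grasp_force: 0.0
```

>>> {"op": "send_rows", "data": {
  "motion": "76 -0.9 -0.25 0 0 0 0;76 -0.9 -0.25 0 0 0 0;76 0 0 0 0 0 0"
}}

```text
time_s: 32.75
tcp_pos: [430.9, 216.9, 71.9]
tool_rot: [-0.059, 0.899, 0.123, 0.416]
contact_force: [-0.6, 0.5, -0.3]
width: 0.819
grasp_force: 0.0
```

```bash
cat >> h.py <<'E'
C=np.array([635.3,276.1]);ca=np.radians(15.8);RC=np.array([[np.cos(ca),-np.sin(ca)],[np.sin(ca),np.cos(ca)]])
def incab(f):
    p,I,D=shot("wrist",f); P=cloud(p,D); d=P[...,:2]-C; L=d@RC; Z=P[...,2]
    hs=cv2.cvtColor(I,cv2.COLOR_RGB2HSV)
    m=((Z>58)&(Z<80)&(L[...,0]>-125)&(L[...,0]<95)&(abs(L[...,1])<132)&(hs[...,1]>60))
    k,l,s,c=cv2.connectedComponentsWithStats(m.astype(np.uint8))
    for i in range(1,k):
        if s[i,4]>60: q=L[l==i]; print(s[i,4],"x",np.round(np.percentile(q[:,0],[1,99])),"y",np.round(np.percentile(q[:,1],[1,99])),np.round(np.median(Z[l==i])))
E
python3 - <<'E'
from h import *
st(); incab("w7"); parcels("top","t7")
E
```

```text
t 32.8 tcp [430.9 216.9  71.9] yaz -74.3 zdir [ 0.733  0.209 -0.647] zaz 15.9 y_z -0.004 j [ 0.44  0.49  2.46  3.34  0.68 -1.62] F [-0.6  0.5 -0.3] w 76.2 gf 0.0
4599 x [-83.  43.] y [-30.  26.] 69.0
```

View pics/w7.png

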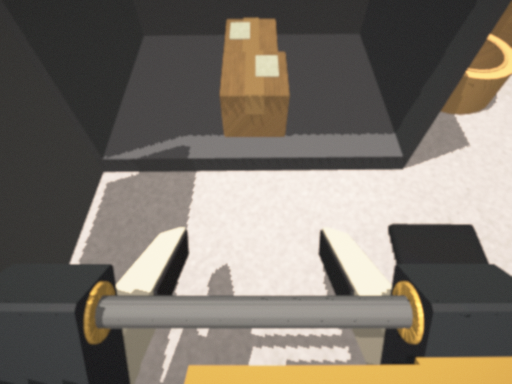

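Both parcels stand upright inside, at (250,45) and (255,95), with the front one about 22 mm behind the cabinet edge. The tray is empty. Next I bring the wrist back to tool-down by the same safe route.

>>> {"op": "send_rows", "data": {
  "motion": "76 0 -1 0.1 0 0 0;76 0 -1 0.1 0 0 0;76 0 -1 0.1 0 0 0;76 0 -1 0.1 0 0 0;76 0 -1 0.1 0 0 0;76 0 -1 0.1 0 0 0;76 0 -1 0.1 0 0 0.2;76 0 -1 0.1 0 0 0.2;76 0 -1 0.1 0 0 0.2;76 0 -1 0.1 0 0 0.2"
}}

```text
time_s: 33.85
tcp_pos: [434.0, -34.9, 97.6]
tool_rot: [-0.073, 0.894, 0.155, 0.415]
contact_force: [1.6, 0.5, -0.5]
width: 0.819
grasp_force: 0.0
```

>>> {"op": "send_rows", "data": {
  "motion": "76 0.5 -1 0.1 0 0 0.2;76 1 -1 0.1 0 0 0.2;76 1 -1 0 0 0 0.2;76 1 0 0 0 0 0.2;76 0.8 0 0 0 0 0;76 0 0 0.5 -0.1 0.23 0;76 0 0 0.5 -0.1 0.23 0;76 0 0 0.5 -0.1 0.23 0;76 0 0 0.5 -0.1 0.23 0;76 0 0 0.5 -0.1 0.23 0"
}}

```text
time_s: 34.85
tcp_pos: [541.7, -108.6, 165.9]
tool_rot: [-0.077, 0.909, 0.19, 0.363]
contact_force: [1.1, 0.6, 0.1]
width: 0.814
grasp_force: 0.0
```

>>> {"op": "send_rows", "data": {
  "motion": "76 0 0 0.5 -0.1 0.23 0;76 0 0 0.5 -0.1 0.23 0;76 0 0 0.5 -0.1 0.23 0;76 0 0 0.5 -0.2 0.46 0;76 0 0 0.5 -0.2 0.46 0;76 0 0 0.5 -0.2 0.46 0;76 0 0 0.5 -0.2 0.46 0;76 0 0 0 -0.28 0.64 0;76 0 0 0 -0.28 0.64 0;76 0 0 0 -0.28 0.64 0"
}}

```text
time_s: 35.85
tcp_pos: [541.7, -108.4, 253.3]
tool_rot: [-0.035, 0.965, 0.201, 0.164]
contact_force: [-0.1, 0.2, -0.4]
width: 0.821
grasp_force: 0.0
```

```bash
python3 -c "
from h import *
st()"
```

```text
t 35.9 tcp [ 541.7 -108.4  253.3] yaz -66.5 zdir [ 0.302  0.134 -0.944] zaz 23.9 y_z -0.003 j [-0.4   0.2   1.8   0.31  0.93  0.6 ] F [-0.1  0.2 -0.4] w 76.4 gf 0.0
```

>>> {"op": "send_rows", "data": {
  "motion": "60 0 0 1 -0.31 0.71 0;60 0 0 1 -0.31 0.71 0;60 0 0 1 -0.31 0.71 0;60 0 0 1 -0.31 0.71 0;60 0 0 1 -0.31 0.7 0;60 -0.66 0.96 0 0 0 0.86;60 -0.66 0.96 0 0 0 0.86;60 -0.66 0.96 0 0 0 0.86;60 -0.66 0.96 0 0 0 0.86;60 -0.66 0.96 0 0 0 0.86"
}}

```text
time_s: 36.85
tcp_pos: [458.4, 13.1, 378.0]
tool_rot: [-0.001, 0.923, 0.384, 0.0]
contact_force: [1.1, 0.9, -0.0]
width: 0.646
grasp_force: 0.0
```

>>> {"op": "send_rows", "data": {
  "motion": "60 -0.66 0.96 0 0 0 0.86;60 -0.66 0.96 0 0 0 0.86;60 -0.66 0.96 0 0 0 0.86;60 -0.66 0.96 0 0 0 0.86;60 -0.66 0.96 0 0 0 0.86;60 -0.66 0.96 0 0 0 0.86;60 -0.66 0.96 0 0 0 0.86;60 -0.66 0.96 0 0 0 0.86;60 -0.66 0.96 0 0 0 0.86;60 -0.66 0.96 0 0 0 0.86"
}}

```text
time_s: 37.85
tcp_pos: [293.3, 253.8, 378.2]
tool_rot: [-0.001, 0.719, 0.695, -0.0]
contact_force: [0.5, 0.1, 0.2]
width: 0.647
grasp_force: 0.0
```

>>> {"op": "send_rows", "data": {
  "motion": "60 -0.66 0.96 0 0 0 0.86;60 -0.66 0.96 0 0 0 0.86;60 -0.66 0.96 0 0 0 0.86;60 -0.66 0.96 0 0 0 0.86;60 0 0 0 0 0 0;60 0 0 0 0 0 0"
}}

```text
time_s: 38.45
tcp_pos: [227.6, 349.0, 377.7]
tool_rot: [-0.001, 0.608, 0.794, -0.001]
contact_force: [0.9, -0.2, -0.2]
width: 0.647
grasp_force: 0.0
```

```bash
python3 - <<'E'
from h import *
s,M=st(); T=np.array([225.5,349.2,277.4]); print((T-s["tcp_pos"])/25)
parcels("top","t8")
E
```

```text
t 38.5 tcp [227.6 349.  377.7] yaz 15.2 zdir [-0.003 -0.001 -1.   ] zaz -169.7 y_z -0.003 j [ 0.88 -0.03  1.72  0.    1.46  0.61] F [ 0.9 -0.2 -0.2] w 60.1 gf 0.0
[-0.08505786  0.00813982 -4.01230788]
```

>>> {"op": "send_rows", "data": {
  "motion": "60 -0.08 0 -1 0 0 0.1;60 0 0 -1 0 0 0;60 0 0 -1 0 0 0;60 0 0 -1 0 0 0;0 0 0 0 0 0 0;0 0 0 0 0 0 0;0 0 0 0 0 0 0;0 0 0 0 0 0 0;0 0 0 0 0 0 0;0 0 0 0 0 0 0",
  "grip_force": 20
}}

```text
time_s: 39.5
tcp_pos: [225.3, 348.7, 277.7]
tool_rot: [-0.001, 0.604, 0.797, -0.001]
contact_force: [-0.2, -0.5, 0.9]
width: 0.179
grasp_force: 0.0
```

>>> {"op": "send_rows", "data": {
  "motion": "0 0 0 0 0 0 0;0 0 0 0 0 0 0;0 0.07 -0.44 0 0 0 0.5;0 0.07 -0.44 0 0 0 0.5;0 0.11 -0.43 0 0 0 0.5;0 0.11 -0.43 0 0 0 0.5;0 0.15 -0.42 0 0 0 0.5;0 0.15 -0.42 0 0 0 0.5;0 0.18 -0.4 0 0 0 0.5;0 0.18 -0.4 0 0 0 0.5"
}}

```text
time_s: 40.5
tcp_pos: [251.3, 264.1, 277.5]
tool_rot: [-0.0, 0.456, 0.89, -0.001]
contact_force: [5.8, 3.7, -3.3]
width: 0.118
grasp_force: 20.0
```

>>> {"op": "send_rows", "data": {
  "motion": "0 0.21 -0.39 0 0 0 0.5;0 0.21 -0.38 0 0 0 0.5;0 0.26 -0.37 0 0 0 0.5;0 0.26 -0.37 0 0 0 0.5;0 0.29 -0.35 0 0 0 0.5;0 0.29 -0.35 0 0 0 0.5;0 0.32 -0.32 0 0 0 0.5;0 0.32 -0.32 0 0 0 0.5;0 0.34 -0.29 0 0 0 0.5;0 0.34 -0.29 0 0 0 0.5"
}}

```text
time_s: 41.5
tcp_pos: [321.9, 178.0, 277.5]
tool_rot: [-0.001, 0.252, 0.968, -0.002]
contact_force: [0.5, 1.4, 1.0]
width: 0.115
grasp_force: 20.0
```

```bash
python3 -c "
from h import *
st()"
```

```text
t 41.5 tcp [321.9 178.  277.5] yaz 60.8 zdir [-0.002 -0.004 -1.   ] zaz -119.0 y_z -0.004 j [ 0.38 -0.06  1.99 -0.    1.22 -0.68] F [0.5 1.4 1. ] w 10.6 gf 20.0
```

>>> {"op": "send_rows", "data": {
  "motion": "0 0.37 -0.26 0 0 0 0.5;0 0.37 -0.26 0 0 0 0.5;0 0.39 -0.23 0 0 0 0.5;0 0.39 -0.23 0 0 0 0.5;0 0.41 -0.19 0 0 0 0.5;0 0.41 -0.19 0 0 0 0.5;0 0.42 -0.16 0 0 0 0.5;0 0.42 -0.16 0 0 0 0.5;0 0.43 -0.14 0 0 0 0.5;0 0.43 -0.14 0 0 0 0.5"
}}

```text
time_s: 42.5
tcp_pos: [423.2, 129.5, 277.5]
tool_rot: [0.0, 0.037, 0.999, -0.002]
contact_force: [2.2, 7.8, 1.3]
width: 0.114
grasp_force: 20.0
```

>>> {"op": "send_rows", "data": {
  "motion": "0 0.44 -0.1 0 0 0 0.5;0 0.44 -0.08 0 0 0 0.5;0 0.45 -0.05 0 0 0 0.5;0 0.45 -0.03 0 0 0 0.5;0 0.45 -0.01 0 0 0 0.5;0 0.45 0.01 0 0 0 0.5;0 0.4 0.03 0 0 0 0.4;0 0 0 0 0 0 0"
}}

```text
time_s: 43.3
tcp_pos: [500.6, 123.7, 277.5]
tool_rot: [0.001, -0.11, 0.994, -0.002]
contact_force: [0.0, -1.3, 5.3]
width: 0.116
grasp_force: 20.0
```

```bash
python3 -c "
from h import *
st()"
```

```text
t 43.3 tcp [500.6 123.7 277.5] yaz 102.7 zdir [ 0.002 -0.004 -1.   ] zaz -63.9 y_z -0.004 j [ 0.15  0.23  1.66 -0.    1.25 -1.64] F [ 0.  -1.3  5.3] w 10.8 gf 20.0
```

>>> {"op": "send_rows", "data": {
  "motion": "0 0.25 0.02 0 0 0 0.3;0 0.22 0.03 0 0 0 0.3;0 0 0 0 0 0 0"
}}

```text
time_s: 43.6
tcp_pos: [512.0, 124.8, 277.5]
tool_rot: [0.001, -0.137, 0.991, -0.002]
contact_force: [0.0, -1.8, 5.2]
width: 0.122
grasp_force: 20.0
```

>>> {"op": "send_rows", "data": {
  "motion": "0 0.1 0.02 0 0 0 0;0 0.1 0.02 0 0 0 0;0 0 0 0 0 0 0"
}}

```text
time_s: 43.9
tcp_pos: [516.7, 125.3, 277.5]
tool_rot: [0.001, -0.136, 0.991, -0.003]
contact_force: [1.4, -5.0, 4.6]
width: 0.114
grasp_force: 20.0
```

>>> {"op": "send_rows", "data": {
  "motion": "0 0.1 0.02 0 0 0 0;0 0.1 0.02 0 0 0 0;0 0 0 0 0 0 0"
}}

```text
time_s: 44.2
tcp_pos: [521.8, 126.0, 277.5]
tool_rot: [0.001, -0.136, 0.991, -0.003]
contact_force: [0.4, -7.1, 6.0]
width: 0.112
grasp_force: 20.0
```

```bash
python3 - <<'E'
from h import *
st()
p,I,D=shot("wrist","w9"); P=cloud(p,D); L=(P[...,:2]-C)@RC; Z=P[...,2]
m=(Z>330)&(Z<346)&(L[...,0]<-60)&(L[...,0]>-200)&(L[...,1]>-160)&(L[...,1]<150)
for y0 in range(-150,150,25):
    k=m&(L[...,1]>y0)&(L[...,1]<y0+25)
    if k.sum()>10: print(y0,k.sum(),np.round(np.percentile(L[...,0][k],[1,5]),1))
cv2.imwrite("pics/w9b.png",cv2.resize(I[120:320,180:420],(720,600))[:,:,::-1])
E
```

```text
t 44.2 tcp [521.8 126.  277.5] yaz 105.6 zdir [ 0.002 -0.006 -1.   ] zaz -70.6 y_z -0.006 j [ 0.15  0.27  1.61 -0.01  1.26 -1.69] F [ 0.4 -7.1  6. ] w 10.4 gf 20.0
-125 788 [-161.1 -160.9]
-50 1496 [-122.3 -122. ]
-25 1007 [-122.3 -121.8]
```

View pics/w9.png

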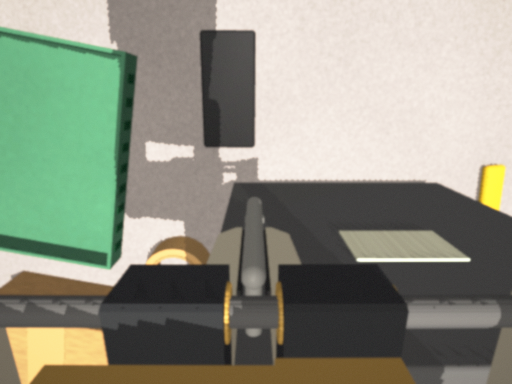

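```bash
python3 - <<'E'
from h import *
for f in ("w1","w9"):
    z=np.load(f"pics/{f}.npz",allow_pickle=True); I,D,p=z['I'],z['D'],z['p'].item()
    P=cloud(p,D); L=(P[...,:2]-C)@RC; Z=P[...,2]
    for y0 in (-60,-40,-20,0,20,40,60,80):
        k=(Z>330)&(Z<346)&(L[...,0]<-60)&(L[...,0]>-150)&(L[...,1]>y0)&(L[...,1]<y0+20)
        if k.sum()>10: print(f,y0,k.sum(),np.round(np.percentile(L[...,0][k],[1,5]),1))
    k=(Z>316)&(Z<332)&(L[...,0]<-130)&(L[...,0]>-190)&(L[...,1]>-126)&(L[...,1]<-100); print("handle",k.sum(),np.round(np.median(L[k],0),1),np.round(np.percentile(L[...,0][k],[2,98]),1))
E
```

```text
w1 -60 13 [-128.2 -128.1]
w1 -40 358 [-127.6 -127.3]
w1 -20 256 [-126.8 -126.7]
w1 0 231 [-126.1 -125.9]
w1 20 222 [-125.4 -125.2]
w1 40 196 [-124.8 -124.5]
w1 60 286 [-124.  -123.6]
w1 80 264 [-123.1 -122.9]
handle 520 [-147.1 -113.4] [-170.4 -130.1]
w9 -60 459 [-122.7 -122.2]
w9 -40 1390 [-122.3 -121.9]
w9 -20 654 [-122.2 -121.8]
handle 1314 [-159.8 -113.2] [-162.1 -144.9]
```

>>> {"op": "send_rows", "data": {
  "motion": "0 0.08 0.02 0 0 0 0;0 0.06 0.02 0 0 0 0;0 0 0 0 0 0 0"
}}

```text
time_s: 44.55
tcp_pos: [524.2, 126.4, 277.5]
tool_rot: [-0.001, -0.136, 0.991, -0.003]
contact_force: [-6.4, -11.4, 8.4]
width: 0.115
grasp_force: 20.0
```

>>> {"op": "send_rows", "data": {
  "motion": "0 0.08 0.02 0 0 0 0;0 0.08 0.02 0 0 0 0;0 0 0 0 0 0 0"
}}

```text
time_s: 44.85
tcp_pos: [527.3, 127.3, 276.8]
tool_rot: [-0.002, -0.136, 0.991, -0.003]
contact_force: [-5.7, -10.3, 3.8]
width: 0.106
grasp_force: 18.8
```

```bash
python3 -c "
from h import *
st()"
```

```text
t 44.9 tcp [527.3 127.3 276.8] yaz 105.6 zdir [-0.003 -0.007 -1.   ] zaz -113.7 y_z -0.006 j [ 0.15  0.29  1.59 -0.01  1.27 -1.69] F [ -5.7 -10.3   3.8] w 9.9 gf 18.8
```

>>> {"op": "send_rows", "data": {
  "motion": "45 0 0 0 0 0 0;45 0 0 0 0 0 0;45 0 0 0 0 0 0;45 0 0 0 0 0 0;45 0 0 0 0 0 0;45 0 0 1 0 0 0;45 0 0 1 0 0 0;45 0 0 1 0 0 0;45 -0.4 -0.5 1 0 0 0;45 -0.5 -0.5 1 0 0 0"
}}

```text
time_s: 45.85
tcp_pos: [506.2, 103.7, 403.0]
tool_rot: [0.0, -0.137, 0.991, -0.002]
contact_force: [-0.1, 0.4, 0.3]
width: 0.485
grasp_force: 0.0
```

```bash
python3 - <<'E'
from h import *
st()
p,I,D=shot("wrist","w10"); P=cloud(p,D); L=(P[...,:2]-C)@RC; Z=P[...,2]
ys=[];xs=[]
for y0 in range(-120,140,20):
    k=(Z>330)&(Z<346)&(L[...,0]<-60)&(L[...,0]>-150)&(L[...,1]>y0)&(L[...,1]<y0+20)
    if k.sum()>30: v=np.percentile(L[...,0][k],1); ys.append(y0+10);xs.append(v); print(y0,np.round(v,1))
print(np.polyfit(ys,xs,1))
E
```

```text
t 45.9 tcp [506.2 103.7 403. ] yaz 105.7 zdir [ 0.001 -0.004 -1.   ] zaz -75.3 y_z -0.004 j [ 0.11  0.16  1.45 -0.    1.53 -1.73] F [-0.1  0.4  0.3] w 45.2 gf 0.0
-120 -119.8
-100 -119.8
-60 -120.5
-40 -120.6
-20 -120.6
0 -120.6
20 -120.8
40 -120.6
60 -120.8
80 -120.6
[-4.48183017e-03 -1.20506510e+02]
```

The door edge is now a straight line at x = -120.5 across its width, so it is shut. Now the clip.

>>> {"op": "send_rows", "data": {
  "motion": "80 0 -0.65 0 0 0 -0.97;80 0 -0.65 0 0 0 -0.97;80 0 -0.65 0 0 0 -0.97;80 0 -0.65 0 0 0 -0.97;80 0 -0.65 0 0 0 -0.97;80 0 -0.65 0 0 0 -0.97;80 0 -0.65 0 0 0 -0.97;80 0 -0.65 0 0 0 -0.97;80 0 -0.65 0 0 0 -0.97;80 0 -0.65 0 0 0 -0.97"
}}

```text
time_s: 46.9
tcp_pos: [506.4, -59.2, 402.2]
tool_rot: [-0.001, 0.284, 0.959, -0.002]
contact_force: [0.7, -0.3, -0.6]
width: 0.862
grasp_force: 0.0
```

>>> {"op": "send_rows", "data": {
  "motion": "80 0 -0.65 0 0 0 -0.97;80 0 -0.65 0 0 0 -0.97;80 0 -0.65 0 0 0 -0.97;80 0 -0.65 0 0 0 -0.97;80 0 -0.65 0 0 0 -0.97;80 0 -0.65 0 0 0 -0.97;80 0 -0.65 0 0 0 -0.97;80 0 -0.65 0 0 0 -0.97;80 0 -0.65 0 0 0 -0.97;80 0 -0.65 0 0 0 -0.97"
}}

```text
time_s: 47.9
tcp_pos: [506.5, -221.8, 402.2]
tool_rot: [-0.001, 0.653, 0.757, -0.002]
contact_force: [0.6, -0.6, -0.3]
width: 0.862
grasp_force: 0.0
```

>>> {"op": "send_rows", "data": {
  "motion": "80 0 -0.65 -0.5 0 0 -0.97;80 0 -0.65 -0.5 0 0 -0.97;80 0 -0.65 -0.5 0 0 -0.97;80 0 -0.65 -0.5 0 0 -0.97;80 0 -0.65 -0.5 0 0 -0.97;80 0 -0.65 -0.5 0 0 -0.97;80 0 -0.65 -0.5 0 0 -0.97;80 0 -0.65 -0.5 0 0 -0.97;80 0 -0.65 -0.5 0 0 -0.97;80 0 -0.65 -0.5 0 0 -0.97"
}}

```text
time_s: 48.9
tcp_pos: [506.5, -384.3, 276.5]
tool_rot: [-0.002, 0.906, 0.422, -0.001]
contact_force: [0.2, 1.0, 0.8]
width: 0.858
grasp_force: 0.0
```

>>> {"op": "send_rows", "data": {
  "motion": "80 0 -0.65 0 0 0 -0.97;80 0 0 0 0 0 0;80 0 0 0 0 0 0"
}}

```text
time_s: 49.2
tcp_pos: [506.5, -399.6, 277.2]
tool_rot: [-0.002, 0.922, 0.386, -0.001]
contact_force: [-1.2, -0.2, 0.1]
width: 0.862
grasp_force: 0.0
```

```bash
python3 - <<'E'
from h import *
st()
p,I,D=shot("wrist","w11"); P=cloud(p,D); X,Y,Z=[P[...,i] for i in range(3)]
B=(X>400)&(X<600)&(Y<-330)&(Y>-540)
def comp(m,n):
    k,l,s,c=cv2.connectedComponentsWithStats(m.astype(np.uint8))
    for i in range(1,k):
        if s[i,4]>60: q=P[l==i]; print(n,s[i,4],np.round(c[i]),[np.round(v,1) for v in cv2.minAreaRect(q[:,:2].astype(np.float32))],np.round(np.percentile(q[:,2],[2,98])))
comp(B&(Z>95)&(Z<125),"wings"); comp(B&(Z>60)&(Z<70),"rim"); comp(B&(Z>80)&(Z<125),"w80")
print(proj(p,[488,-417.5,100]))
E
```

```text
t 49.2 tcp [ 506.5 -399.6  277.2] yaz -44.6 zdir [-0.003  0.003 -1.   ] zaz 135.4 y_z -0.004 j [-0.74  0.48  1.31  0.    1.35  0.04] F [-1.2 -0.2  0.1] w 80.2 gf 0.0
wings 347 [236. 195.] [array([ 474. , -403.1]), array([36.6, 11.4]), np.float64(43.4)] [ 96. 115.]
wings 351 [271. 196.] [array([ 500.7, -431.1]), array([36.6, 11.7]), np.float64(45.2)] [ 95. 115.]
rim 1162 [291. 194.] [array([ 507.5, -453.3]), array([100.6,  95.4]), np.float64(43.8)] [61. 67.]
w80 527 [239. 194.] [array([ 476.5, -405.6]), array([36.4, 18.3]), np.float64(44.4)] [ 81. 115.]
w80 533 [268. 195.] [array([ 498.3, -428.6]), array([36.4, 18.7]), np.float64(43.6)] [ 81. 115.]
[254.09557425 194.66417077]
```

View pics/w11.png

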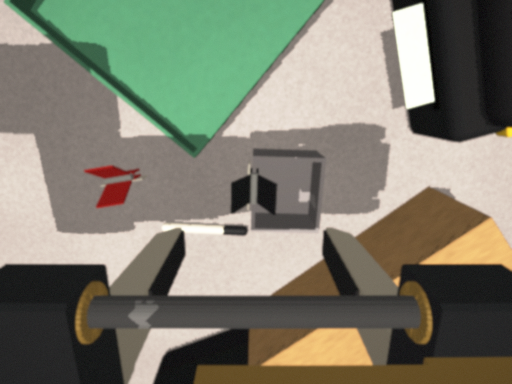

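The wrist view shows the black clip's wings at (240,194) and (267,194) on the bin wall. Its midpoint is (487.4,-417.1), wing axis -46°.

>>> {"op": "send_rows", "data": {
  "motion": "80 -0.76 -0.7 -0.5 0 0 -0.28;80 0 0 -1 0 0 0;80 0 0 -1 0 0 0;80 0 0 -1 0 0 0;80 0 0 -1 0 0 0;80 0 0 -1 0 0 0;80 0 0 -1 0 0 0;80 0 0 -0.8 0 0 0;80 0 0 0 0 0 0",
  "grip_force": 15
}}

```text
time_s: 50.15
tcp_pos: [486.8, -415.7, 92.7]
tool_rot: [-0.004, 0.927, 0.375, -0.002]
contact_force: [-1.0, -0.5, -0.1]
width: 0.859
grasp_force: 0.0
```

```bash
python3 - <<'E'
from h import *
s,M=st(); print(np.round((np.array([487.4,-417.1,81])-s["tcp_pos"])/25,2), np.round(M.T@(np.array([487.4,-417.1,81])-s["tcp_pos"]),1))
E
```

```text
t 50.1 tcp [ 486.8 -415.7   92.7] yaz -46.0 zdir [-0.006  0.006 -1.   ] zaz 135.2 y_z -0.008 j [-0.78  0.66  1.5   0.    1.    0.02] F [-1.  -0.5 -0.1] w 79.9 gf 0.0
[ 0.03 -0.06 -0.47] [-0.5  1.5 11.7]
```

>>> {"op": "send_rows", "data": {
  "motion": "80 0.03 -0.06 -0.46 0 0 0;80 0 0 0 0 0 0;10 0 0 0 0 0 0;10 0 0 0 0 0 0;10 0 0 0 0 0 0;10 0 0 0 0 0 0;10 0 0 0 0 0 0;10 0 0 0 0 0 0;10 0 0 0 0 0 0;10 0 0 0 0 0 0"
}}

```text
time_s: 51.15
tcp_pos: [489.3, -420.1, 85.4]
tool_rot: [0.0, 0.927, 0.374, -0.0]
contact_force: [-0.2, -0.3, 11.4]
width: 0.223
grasp_force: 6.9
```

>>> {"op": "send_rows", "data": {
  "motion": "10 0 0 0 0 0 0;10 0 0 0 0 0 0;10 0 0 0 0 0 0;10 0 0 0 0 0 0"
}}

```text
time_s: 51.55
tcp_pos: [489.3, -420.1, 85.3]
tool_rot: [0.0, 0.927, 0.374, -0.0]
contact_force: [-0.4, -1.1, 11.5]
width: 0.215
grasp_force: 15.0
```

```bash
python3 - <<'E'
from h import *
st()
E
```

```text
t 51.5 tcp [ 489.3 -420.1   85.3] yaz -46.1 zdir [-0. -0. -1.] zaz -124.9 y_z 0.0 j [-0.78  0.67  1.49 -0.    0.98  0.02] F [-0.4 -1.1 11.5] w 20.0 gf 15.0
```

>>> {"op": "send_rows", "data": {
  "motion": "10 0 0 0.4 0 0 0;10 0 0 0.6 0 0 0;10 0 0 0.8 0 0 0;10 0 0 0.8 0 0 0;10 0 0 0.2 0 0 0;10 0 0 0 0 0 0"
}}

```text
time_s: 52.15
tcp_pos: [488.4, -419.1, 154.2]
tool_rot: [-0.001, 0.927, 0.374, -0.001]
contact_force: [-0.2, -0.1, -1.1]
width: 0.21
grasp_force: 15.0
```

>>> {"op": "send_rows", "data": {
  "motion": "10 -0.16 0.72 0 0 0 1;10 -0.16 0.72 0 0 0 1;10 -0.16 0.72 0 0 0 1;10 -0.16 0.72 0 0 0 1;10 -0.16 0.72 0 0 0 1;10 -0.16 0.72 0 0 0 1;10 -0.16 0.72 0 0 0 1;10 -0.16 0.72 0 0 0 1;10 -0.16 0.72 0 0 0 1;10 -0.16 0.72 0 0 0 1"
}}

```text
time_s: 53.15
tcp_pos: [447.4, -237.9, 152.3]
tool_rot: [-0.002, 0.681, 0.732, -0.002]
contact_force: [0.6, -0.7, -1.2]
width: 0.214
grasp_force: 15.0
```

>>> {"op": "send_rows", "data": {
  "motion": "10 0 0 0 0 0 0.2;10 0 0 0 0 0 0;10 0 0 0 0 0 0"
}}

```text
time_s: 53.45
tcp_pos: [448.3, -239.6, 153.0]
tool_rot: [-0.001, 0.677, 0.736, -0.002]
contact_force: [-0.5, -0.4, -0.8]
width: 0.219
grasp_force: 15.0
```

```bash
python3 - <<'E'
from h import *
s,M=st()
for n in ("wrist","top"):
    p,I,D=shot(n,"x12"+n); P=cloud(p,D); X,Y,Z=[P[...,i] for i in range(3)]
    hs=cv2.cvtColor(I,cv2.COLOR_RGB2HSV);G=(hs[...,0]>60)&(hs[...,0]<90)&(hs[...,1]>90)
    a=np.radians(4.8); u=X*np.cos(a)+Y*np.sin(a)
    # near wall rim: green points z 36..44, by y
    for y0 in range(-340,-60,20):
        k=G&(Z>35)&(Z<45)&(X<500)&(Y>y0)&(Y<y0+20)
        if k.sum()>8: print(n,y0+10,k.sum(),np.round(np.percentile(X[k],[5,50,95]),1),np.round(np.median(Z[k]),1))
    if n=="wrist":
        k=(Z>60)&(Z<135)&(abs(X-450)<60)&(abs(Y+240)<50)&(hs[...,2]<70); print("clip",k.sum(),np.round(np.percentile(P[k],[2,50,98],axis=0),1) if k.any() else "")
E
```

```text
t 53.5 tcp [ 448.3 -239.6  153. ] yaz 4.8 zdir [-0.004 -0.001 -1.   ] zaz -172.8 y_z -0.005 j [-0.58  0.36  1.82 -0.    0.96 -0.66] F [-0.5 -0.4 -0.8] w 20.3 gf 15.0
wrist -330 78 [454.4 457.2 462.2] 39.9
wrist -310 16 [453.9 455.7 456.9] 39.6
wrist -250 31 [447.4 449.2 450.9] 39.8
wrist -230 91 [446.7 448.5 450.6] 39.8
wrist -210 103 [444.8 446.7 448.8] 40.0
wrist -190 107 [442.6 445.  447. ] 39.9
wrist -170 102 [441.7 443.4 445.3] 39.8
wrist -150 116 [439.8 441.5 443.5] 39.9
wrist -130 123 [437.6 439.8 441.8] 39.9
wrist -110 125 [436.4 438.4 440.1] 40.1
wrist -90 127 [434.8 436.9 439.1] 39.9
clip 219 [[ 448.8 -237.   114. ]
 [ 454.4 -222.7  122.7]
 [ 457.8 -217.5  134.7]]
top -70 22 [438.3 461.2 490.1] 40.7
```

View pics/x12wrist.png

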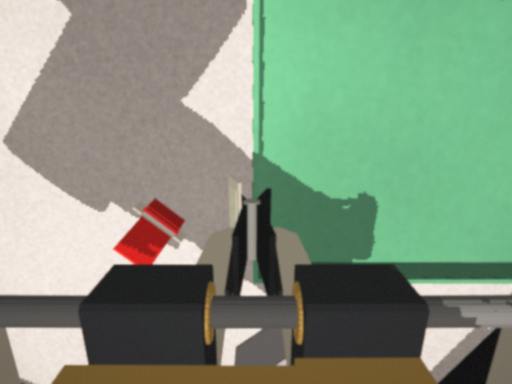

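The wrist view shows the open clip held at (250,215), with its label on the robot's side, over the tray's near wall at column ~258. The wall is at x ≈ 449.3.

>>> {"op": "send_rows", "data": {
  "motion": "10 0.04 0 -0.8 0 0 0;10 0 0 -0.8 0 0 0;10 0 0 -0.6 0 0 0;10 0 0 -0.5 0 0 0;10 0 0 -0.4 0 0 0;10 0 0 -0.3 0 0 0;10 0 0 0 0 0 0"
}}

```text
time_s: 54.25
tcp_pos: [448.9, -238.8, 67.6]
tool_rot: [-0.002, 0.676, 0.737, -0.002]
contact_force: [0.8, -0.4, 0.7]
width: 0.213
grasp_force: 15.0
```

```bash
python3 -c "
from h import *
st()"
```

```text
t 54.2 tcp [ 448.9 -238.8   67.6] yaz 4.9 zdir [-0.005  0.    -1.   ] zaz 179.1 y_z -0.005 j [-0.58  0.5   1.87 -0.    0.78 -0.66] F [ 0.8 -0.4  0.7] w 19.8 gf 15.0
```

>>> {"op": "send_rows", "data": {
  "motion": "10 0 0 -0.15 0 0 0;10 0 0 -0.15 0 0 0;10 0 0 0 0 0 0"
}}

```text
time_s: 54.55
tcp_pos: [449.3, -238.9, 60.7]
tool_rot: [-0.001, 0.676, 0.737, -0.002]
contact_force: [0.6, 0.1, -0.6]
width: 0.213
grasp_force: 15.0
```

>>> {"op": "send_rows", "data": {
  "motion": "10 0 0 -0.08 0 0 0;10 0 0 0 0 0 0"
}}

```text
time_s: 54.75
tcp_pos: [450.4, -239.5, 60.1]
tool_rot: [0.0, 0.676, 0.737, -0.001]
contact_force: [1.1, 2.6, 11.3]
width: 0.211
grasp_force: 15.0
```

Seated, as predicted. Release.

>>> {"op": "send_rows", "data": {
  "motion": "26 0 0 0 0 0 0;30 0 0 0 0 0 0;36 0 0 0 0 0 0;42 0 0 0 0 0 0;80 0 0 0 0 0 0;80 0 0 0 0 0 0;80 0 0 0 0 0 0;80 0 0 0 0 0 0;80 0 0 0 0 0 0;80 0 0 0.4 0 0 0"
}}

```text
time_s: 55.75
tcp_pos: [448.5, -238.5, 68.3]
tool_rot: [-0.002, 0.676, 0.737, -0.002]
contact_force: [0.4, 0.2, 0.7]
width: 0.851
grasp_force: 0.0
```

>>> {"op": "send_rows", "data": {
  "motion": "80 0 0 0.8 0 0 0;80 0 0 1 0 0 0;80 0 0 1 0 0 0;80 0 0 1 0 0 0;80 0 0 1 0 0 0;80 0 0 1 0 0 0;80 0 0 1 0 0 0;80 0 0 0 0 0 0"
}}

```text
time_s: 56.55
tcp_pos: [450.2, -239.6, 242.5]
tool_rot: [0.001, 0.676, 0.737, -0.001]
contact_force: [-0.5, 0.2, -0.7]
width: 0.859
grasp_force: 0.0
```

```bash
python3 - <<'E'
from h import *
st()
p,I,D=shot("wrist","w13"); P=cloud(p,D); X,Y,Z=[P[...,i] for i in range(3)]
hs=cv2.cvtColor(I,cv2.COLOR_RGB2HSV); B=(abs(X-450)<60)&(abs(Y+240)<50)&(Z>55)&(Z<130)
k,l,s,c=cv2.connectedComponentsWithStats(B.astype(np.uint8))
for i in range(1,k):
    if s[i,4]>40: q=P[l==i]; print(s[i,4],np.round(c[i]),[np.round(v,1) for v in cv2.minAreaRect(q[:,:2].astype(np.float32))],np.round(np.percentile(q[:,2],[2,98]),1))
pt,It,Dt=shot("top","t13")
a=cv2.resize(I[60:300,130:400],(405,360)); b=cv2.resize(It[90:270,90:450],(720,360))[:, -390:]
cv2.imwrite("pics/fin.png",np.hstack([a,b])[:,:,::-1])
E
```

```text
t 56.5 tcp [ 450.2 -239.6  242.5] yaz 4.9 zdir [ 0.    -0.004 -1.   ] zaz -82.8 y_z 0.0 j [-0.58  0.25  1.73 -0.    1.16 -0.66] F [-0.5  0.2 -0.7] w 79.9 gf 0.0
650 [238. 173.] [array([ 433. , -238.7]), array([19.5, 36.3]), np.float64(4.4)] [56.2 92.9]
651 [268. 173.] [array([ 463.9, -236.2]), array([19.5, 36.3]), np.float64(5.1)] [55.9 93. ]
```

View pics/fin.png

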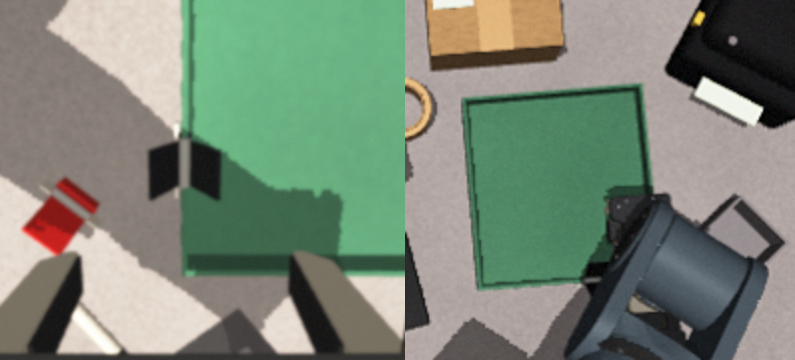

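```bash
python3 - <<'E'
from h import *
for f,c,r0 in (("w11",(487.4,-417.1),65),("w13",(448.4,-237.5),40)):
    z=np.load(f"pics/{f}.npz",allow_pickle=True); I,D,p=z['I'],z['D'],z['p'].item(); P=cloud(p,D); Z=P[...,2]
    d=np.hypot(P[...,0]-c[0],P[...,1]-c[1]); k=(d<35)&(Z>r0+30); m=(d<110)&(abs(Z-r0)<4)
    print(f,"wing top-rim",np.round(np.percentile(Z[k],[90,95,99])-r0,1),"rim err",np.round(np.median(Z[m])-r0,1),m.sum())
E
```

```text
w11 wing top-rim [49.2 49.6 50.3] rim err -0.2 1140
w13 wing top-rim [316.  316.7 317.4] rim err -0.2 914
```

```bash
python3 - <<'E'
from h import *
for f,c,r0 in (("w11",(487.4,-417.1),65),("w13",(448.4,-237.5),40)):
    z=np.load(f"pics/{f}.npz",allow_pickle=True); I,D,p=z['I'],z['D'],z['p'].item(); P=cloud(p,D); Z=P[...,2]
    d=np.hypot(P[...,0]-c[0],P[...,1]-c[1]); k=(d<35)&(Z>r0+30)&(Z<r0+70)
    print(f,np.round(np.percentile(Z[k],[50,90,95,99])-r0,1))
E
```

```text
w11 [42.7 49.2 49.6 50.3]
w13 [44.6 52.1 52.7 53.5]
```

The clip sits about 3 mm higher than it did when parked, so I regrip it and press it fully down.

>>> {"op": "send_rows", "data": {
  "motion": "80 -0.04 0.08 -1 0 0 0;80 0 0 -1 0 0 0;80 0 0 -1 0 0 0;80 0 0 -1 0 0 0;80 0 0 -1 0 0 0;80 0 0 -1 0 0 0;80 0 0 -1 0 0 0;80 0 0 -0.15 0 0 0;80 0 0 0 0 0 0;10 0 0 0 0 0 0"
}}

```text
time_s: 57.65
tcp_pos: [448.5, -237.1, 60.8]
tool_rot: [-0.001, 0.676, 0.737, -0.002]
contact_force: [0.5, 0.1, 0.3]
width: 0.811
grasp_force: 0.0
```

>>> {"op": "send_rows", "data": {
  "motion": "10 0 0 0 0 0 0;10 0 0 0 0 0 0;10 0 0 0 0 0 0;10 0 0 0 0 0 0;10 0 0 0 0 0 0;10 0 0 0 0 0 0;10 0 0 0 0 0 0;10 0 0 0 0 0 0;10 0 0 0 0 0 0;10 0 0 0 0 0 0"
}}

```text
time_s: 58.65
tcp_pos: [449.1, -237.5, 61.1]
tool_rot: [-0.0, 0.676, 0.737, -0.001]
contact_force: [0.5, 0.0, 10.6]
width: 0.212
grasp_force: 15.0
```

>>> {"op": "send_rows", "data": {
  "motion": "10 0 0 -0.1 0 0 0;10 0 0 0 0 0 0;10 0 0 0 0 0 0"
}}

```text
time_s: 58.95
tcp_pos: [449.7, -237.8, 59.2]
tool_rot: [0.001, 0.676, 0.737, -0.001]
contact_force: [-0.6, 0.7, 17.5]
width: 0.212
grasp_force: 15.0
```

>>> {"op": "send_rows", "data": {
  "motion": "10 0 0 -0.06 0 0 0;10 0 0 0 0 0 0;80 0 0 0 0 0 0;80 0 0 0 0 0 0;80 0 0 0 0 0 0;80 0 0 0 0 0 0;80 0 0 0 0 0 0;80 0 0 0 0 0 0;80 0 0 0 0 0 0;80 0 0 0 0 0 0"
}}

```text
time_s: 59.95
tcp_pos: [448.1, -236.9, 56.0]
tool_rot: [-0.002, 0.676, 0.737, -0.002]
contact_force: [-0.4, 0.6, -0.3]
width: 0.838
grasp_force: 0.0
```

>>> {"op": "send_rows", "data": {
  "motion": "80 0 0 1 0 0 0;80 0 0 1 0 0 0;80 0 0 1 0 0 0;80 0 0 1 0 0 0;80 0 0 1 0 0 0;80 0 0 1 0 0 0;80 0 0 1 0 0 0;80 0 0 0 0 0 0;80 0 0 0 0 0 0"
}}

```text
time_s: 60.85
tcp_pos: [448.1, -236.8, 230.8]
tool_rot: [-0.001, 0.676, 0.737, -0.002]
contact_force: [-0.3, -0.3, -0.4]
width: 0.861
grasp_force: 0.0
```

```bash
python3 - <<'E'
from h import *
st(); p,I,D=shot("wrist","w14")
P=cloud(p,D); Z=P[...,2]; c=(448.4,-237.5)
d=np.hypot(P[...,0]-c[0],P[...,1]-c[1]); k=(d<35)&(Z>70)&(Z<110)
print(np.round(np.percentile(Z[k],[50,90,95,99])-40,1))
for s in (0,1):
    kk=k&((P[...,0]>448.5)==s); q=P[kk]; print(np.round(np.median(q,0),1),np.round(np.percentile(q[:,2],95),1))
m=(d<110)&(abs(Z-40)<4); print("rim",np.median(Z[m]))
E
```

```text
t 60.9 tcp [ 448.1 -236.8  230.8] yaz 4.9 zdir [-0.004 -0.001 -1.   ] zaz -169.8 y_z -0.004 j [-0.58  0.26  1.74 -0.    1.14 -0.66] F [-0.3 -0.3 -0.4] w 80.1 gf 0.0
[44.1 51.6 52.1 52.7]
[ 429.  -236.9   83.9] 92.1
[ 467.1 -233.9   84.3] 92.1
rim 39.77530934518278
```

The clip is symmetric and upright, with at least 20 of its 23 mm down over the rim. The tray is empty and the door is shut, so I hand in.

```bash
python3 - <<'E'
from h import *
parcels("scene","s15")
print(r.finish_job())
E
```

```text
the job is handed in; nothing more can be done
None
```

The job is handed in at about 61 s: both parcels stand upright in the cabinet with the door shut, and the black clip sits upright on the tray's near wall, about 2.5 mm higher than it sat on the bin; the final check ran no test of the bystanders' positions, but nothing was seen to move.

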